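Stow the things that must stay dry before the shower

TASK

Before the shower, swing the latch of the grey dry case on the seat back, open the lid wide until it stands upright or beyond, and put every one of these that is lying out into the case: the spectacle case, the weekly pill box, the hearing-aid charger, the glucose meter and the finger oximeter. Then close the lid until the two shells meet edge to edge all round, and swing the latch over so that it is clamped fully down on the lid. Leave the shower things on the seat (cup, foot scrubber, denture case, soap dish, nail brush, bath brush) where they are.

Things in the scene. Friction and masses are not known exactly. Their poses are not given: they have to be found in the camera images.
- case: Lower shell of the grey dry case, fixed on suction feet. Outer 210 (x) by 285 (y), rim at z 66 mm; inside 194 by 269, floor at z 14. Origin on the seat under its centre; -x = front (latch side), +x = back. Lid hinge line along y at x 105, z 66; latch pivot line along y at x -117, z 74, between steel cheeks (y +-16, to x -127, z 82).
- lid (a joint): Angle of the upper shell, rad: 0 = closed, rims edge to edge; grows as its front rises; 1.57 upright, stop 1.9. Stiff hinge: the lid stays at any angle and must be pushed fully shut; 2 to 5 N at the tab move it. Shell 210 x 285 x 24 mm deep; closed top at z 90 of the case.
- lid_tab (a point): Grip point of the lid's rubber lift tab, a tongue 28 mm wide (along case y), 12 thick, 38 long, at the lid's front edge, y -85 of the case. The point is 24 mm out from the edge, 234 mm from the hinge line; in the case frame (-129, -85, 78) mm when closed; on top when the lid is upright. Axes turn with the lid. Pinched across 28 mm from above, it turns between the pads.
- latch (a joint): Angle of the steel latch lever, rad: 0 = clamped, its pad bearing on the lid; grows as it swings up and over to the front; stop 1.7 (clear of the lid). Over-centre spring: below 0.85 it snaps to 0, above to 1.7; about 4 N at the grip moves it. If the lid is not shut the pad meets it and the lever stops short of 0.
- latch_grip (a point): Centre of the lever's cross-bar grip, a round bar 16 mm thick, 34 long along case y, mid-front (y 0), 81 mm from the pivot line. In the case frame (-57, 0, 128) mm when clamped (38 above the lid's top), (-178, 0, 127) when swung back. Pinched on its two ends from above, it turns between the pads.
- glasses_case: Black rounded spectacle case with a brass seam, 150 x 46 x 36 mm, lying on its flat underside; origin at the centre of the underside, x along its length, z up.
- pill_box: White weekly pill box with a row of seven clear lids, 150 x 40 x 25 mm, lying on its flat underside; origin at the centre of the underside, x along its length, z up.
- hearing_charger: White rounded hearing-aid charging case with a dark seam, 80 x 46 x 38 mm, lying on its flat underside; origin at the centre of the underside, x along its length, z up.
- glucose_meter: Flat black glucose meter with a pale screen, 86 x 48 x 18 mm, lying on its flat underside; origin at the centre of the underside, x along its length, z up.
- oximeter: Grey finger-clip oximeter with a small dark display on top, 64 x 36 x 34 mm, lying on its flat underside; origin at the centre of the underside, x along its length, z up.
- cup: Ochre ceramic cup, 76 mm across, 85 mm high, standing on the seat. Leave alone. Origin at the centre of its foot.
- scrubber: Green silicone foot scrubber with bristles up, 125 x 62 x 34 mm. Leave alone. Origin at the centre of its underside.
- denture_case: Pale blue-grey denture case, closed, 80 x 74 x 44 mm. It may get wet: leave alone. Origin at the centre of its underside.
- soap_dish: White soap dish with a bar of soap, 120 x 85 x 38 mm. Leave alone. Origin at the centre of its underside.
- bath_brush: Wooden bath brush lying bristles down, handle 12 mm thick, 215 mm long over all, head 80 x 52 x 34 mm. Leave alone. Origin under the middle of its length, on the seat; x points from handle to head.
- nail_brush: Wooden nail brush, 90 x 42 x 31 mm. Leave alone. Origin at the centre of its underside.

How it is judged:
By the outcome, as a careful person would: the job done as asked, in the order asked, and still so for the second after the job is handed in, with the robot touching nothing.
Of glasses_case, pill_box, hearing_charger, glucose_meter, oximeter only 2 to 4 are there at a start; the rules pass over those that are not, and their reading is None.
At some moment in a run one of glasses_case, pill_box, hearing_charger, glucose_meter, oximeter may be knocked a few centimetres aside while the robot is not near it.
Once in a run the grip may slacken for a moment while it holds something.
It also fails if it takes over 210 s, if anything falls off the work surface, if the arm or the gripper's body presses on something with over 40 N, if the wrist force passes 120 N, or if a joint passes its speed limit or range.

ROBOT

A 6-joint arm with a two-finger parallel gripper is mounted at the origin on the work surface. World frame = base frame: x ahead of the robot, y to its left, z up, the work surface at z = 0. Lengths are in mm, angles in rad, forces in N, time in s.
With the tool pointing down it reaches from about 250 to 725 mm from the base axis. Payload 9.7 kg.
Tool frame: the origin (TCP) lies midway between the tips of the shut fingers; the grasp point (between the pads) lies 19 mm behind it; z points along the fingers, y is the line along which they close (so a half turn about z gives the same grasp; the last joint's range is limited). The gripper opens to 85 mm and grips with 20 to 120 N. Pads are 22 mm wide; open, the fingers measure 114 mm over their backs; the gripper's body (76 mm by 85 mm) begins 54 mm behind the grasp point. The pads swing forward as they close: fully open they stand 13 mm farther back than shut.
Start: joints at [-1.22, 0.087, 0.176, 1.66, 0, 1.571], TCP at [189.004, -516.502, 204.584] pointing down, gripper open.
Joint ranges: [-3.13, 3.13], [-0.85, 1.81], [-1.15, 1.24], [-2.2, 2.28], [-1.44, 1.52], [-3.14, 3.14]. Speed limits (rad/s): [2.22, 2.22, 2.57, 3.14, 3.14, 3.14].

INTERFACE

Orientations are given as a unit quaternion [w, x, y, z].
In Python, from workcell import arm gives the robot as it stands.
- The arm moves only by the tool apply_moves, never from a script. Its argument "rows" is a list of rows, each a list of 5 numbers: the finger opening in mm, from 0 to 85.4, then the shift along the tool's x, y, z in mm, then the turn about the tool's z in degrees. A call has 1 to 5 rows; each row is the pose to reach, as a shift and turn from the pose commanded when the call began, along the tool's axes at that moment; what a row does not reach only later rows make up. A row lasts 1/10 s, in which the tool goes at most 50 mm and 8.59 degrees, less where a joint would pass 70% of its speed; a pose out of reach is approached as far as the arm can. A call with a gripper value outside its range is refused whole. The fingers move at their own pace and stop on an object; "force" is the grip in N (left out, the last holds). Time passes only in rows, so rows that repeat a pose let the fingers close. It gives the time, the measured TCP pose, the force, the opening and the grip force at its end, in the units of the state.
- arm.get_state(): the state, without advancing time (a new reading comes with each control period).
- arm.capture(name): name is "scene" or "top"; returns the picture (400x640x3 uint8, red, green, blue); there is no depth.
- arm.calibration(name): a dict with "mtx" (3x3 intrinsics, pixels), "rvec" (rotation vector, rad) and "tvec" (3), from world to camera coordinates, as OpenCV has them. Camera axes: x right, y down, z forward; pixel columns grow to the right and rows downward; lengths in mm; the calibration is good to about 2 mm. A picture is of the moment at which its call begins. calibration takes no time and is no camera call.
- arm.job_done(): hands the job in; it is judged then, once.
Trained networks look in the newest picture that a camera, given by its name, has taken for a name from the list of things; names that differ only in an ending like _2 or _b are one class to them, and where a whole thing is asked for, a point or a joint stands for the part that bears it (a point fixed in the world has none). Each returns a list of dicts, best first, with "p" (0 to 1); they miss things now and then, are a little off and sometimes report something else, mostly with a low value. They report only what shows in the picture. A call takes as long as a camera call.
- arm.regions_of(query, camera): "mask" (400x640 bool, what is visible of it) and "point" ([column, row] in pixels, amid what is visible of it).
The state is a dict: "t": time; "joint_pos": joint angles; "joint_vel": joint speeds; "tau": joint torques, N m; "eef_pos": TCP position; "tool_rot": TCP orientation; "contact_force": force on the tool from outside, world axes, zero at the start; "wrist_torque": the same for the moment, N m; "finger_gap": finger opening in mm; "finger_force": force on a finger pad.
Only numpy, scipy, OpenCV 4.12 (cv2) and the standard library are available. Lean on these libraries where they do the work, as an engineer would, in place of code of your own. Each camera call takes 0.05 s, during which the arm holds its last target. There are 200 camera calls.

## Working session

There is one attempt and no reset: what is moved stays moved. The work goes in short steps, Python scripts to look and compute and a tool call to move; the robot and the scene stay as the last step left them, time stands still between calls to the robot, and variables do not carry over. Pictures are saved under pics/ and viewed, at most 14 in all, crops included, and the job is handed in when it is done.

Besides the shell and the picture viewer there is one more tool, called after "Emit:" as a command line: name --pt "numbers of a row" for each row, then --argument value for the rest. apply_moves: Moves the arm, as the interface text tells. Its arguments: {"type":"object","properties":{"rows":{"type":"array"},"force":{"type":"number"}},"required":["rows"]}

```bash
mkdir -p pics; ls; cat > h.py <<'E'
import numpy as np, cv2, json
from workcell import arm
def cal(n):
    c=arm.calibration(n); R=cv2.Rodrigues(np.array(c['rvec'],float))[0]
    return np.array(c['mtx'],float),R,np.array(c['tvec'],float).ravel()
def ray(n,px,z):
    K,R,t=cal(n); p=np.atleast_2d(np.array(px,float))
    d=(R.T@np.linalg.inv(K)@np.c_[p,np.ones(len(p))].T).T; o=-R.T@t
    s=(z-o[2])/d[:,2]; return o+d*s[:,None]
def proj(n,P):
    K,R,t=cal(n); q=(K@(R@np.atleast_2d(P).T+t[:,None])).T; return q[:,:2]/q[:,2:]
def save(n,f):
    im=arm.capture(n); cv2.imwrite('pics/'+f,cv2.cvtColor(im,cv2.COLOR_RGB2BGR)); return im
def rect(m,n,z):
    """min-area rect of a mask mapped on plane z: centre, sizes, yaw of long side"""
    c=max(cv2.findContours(m.astype(np.uint8),cv2.RETR_EXTERNAL,cv2.CHAIN_APPROX_NONE)[0],key=cv2.contourArea)
    P=ray(n,c.reshape(-1,2),z)[:,:2].astype(np.float32)
    (cx,cy),(w,h),a=cv2.minAreaRect(P)
    if w<h: w,h,a=h,w,a+90
    return round(cx),round(cy),round(w),round(h),round((a+90)%180-90,1)
E
python3 - <<'E'
from h import *
save('top','t0.png');save('scene','s0.png')
for n in('top','scene'):
    K,R,t=cal(n);print(n,(-R.T@t).round(),K.round().tolist())
H=dict(glasses_case=36,pill_box=25,hearing_charger=38,glucose_meter=18,oximeter=34,case=66,lid=90,cup=85,scrubber=34,denture_case=44,soap_dish=38,bath_brush=34,nail_brush=31)
for k,z in H.items():
    for r in arm.regions_of(k,'top')[:2]: print(k,round(r['p'],2),r['point'],rect(r['mask'],'top',z))
s=arm.get_state();print({k:np.round(v,3).tolist() for k,v in s.items()})
E
```

```text
pics
top [ 247.   20. 1546.] [[430.0, 0.0, 327.0], [0.0, 430.0, 206.0], [0.0, 0.0, 1.0]]
scene [1586.  600.  873.] [[464.0, 0.0, 321.0], [0.0, 464.0, 197.0], [0.0, 0.0, 1.0]]
glasses_case 0.95 [369.2, 205.1] (546, -147, 145, 48, -11.1)
pill_box 0.67 [441.9, 220.6] (494, -405, 151, 44, -3.6)
hearing_charger 0.83 [410.2, 232.5] (442, -286, 77, 45, -33.3)
hearing_charger 0.25 [369.3, 206.1] (546, -146, 146, 47, -9.7)
case 0.92 [291.1, 192.0] (574, 125, 293, 258, -84.5)
case 0.4 [442.6, 167.5] (689, -408, 96, 68, -44.5)
lid 0.73 [290.9, 190.5] (568, 125, 287, 250, -85.2)
lid 0.32 [372.1, 206.3] (534, -139, 144, 44, -9.8)
cup 0.85 [442.9, 164.7] (684, -404, 97, 72, -44.1)
scrubber 0.72 [375.6, 160.5] (715, -172, 122, 61, -76.9)
denture_case 0.65 [426.5, 267.8] (330, -345, 87, 76, 27.9)
soap_dish 0.7 [203.5, 179.6] (620, 455, 119, 84, 7.9)
bath_brush 0.71 [213.6, 263.0] (314, 350, 210, 50, 68.5)
nail_brush 0.8 [370.0, 245.6] (393, -141, 85, 39, -88.8)
{'t': 0.75, 'joint_pos': [-1.22, 0.087, 0.176, 1.66, 0.0, 1.571], 'joint_vel': [-0.001, -0.0, -0.001, 0.0, -0.0, 0.001], 'tau': [0.002, -52.001, 46.481, 0.001, 0.0, 0.0], 'eef_pos': [189.017, -516.483, 204.58], 'tool_rot': [-0.0, 0.985, 0.175, 0.0], 'contact_force': [-0.333, 0.876, 0.111], 'wrist_torque': [0.017, 0.009, -0.004], 'finger_force': 0.0, 'finger_gap': 85.2}
```

```bash
python3 - <<'E'
import cv2
a=cv2.imread('pics/t0.png')[120:300,160:480]; cv2.imwrite('pics/t0c.png',cv2.resize(a,None,fx=2.5,fy=2.5,interpolation=cv2.INTER_CUBIC))
E
```

```text
(no output)
```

View pics/t0c.png

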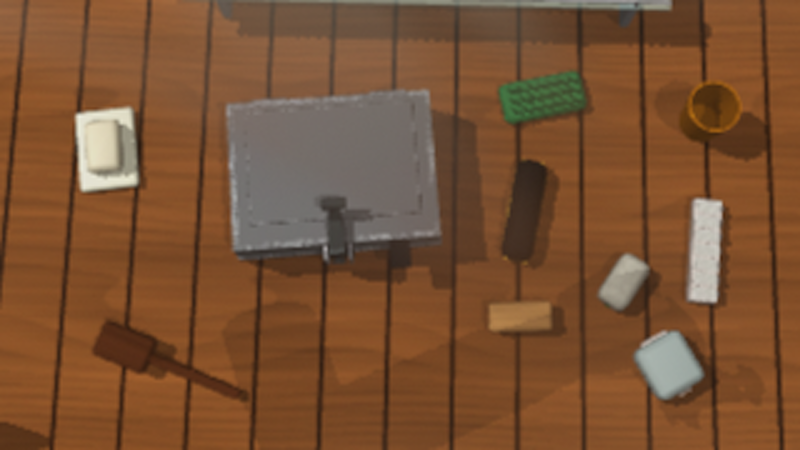

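View pics/s0.png

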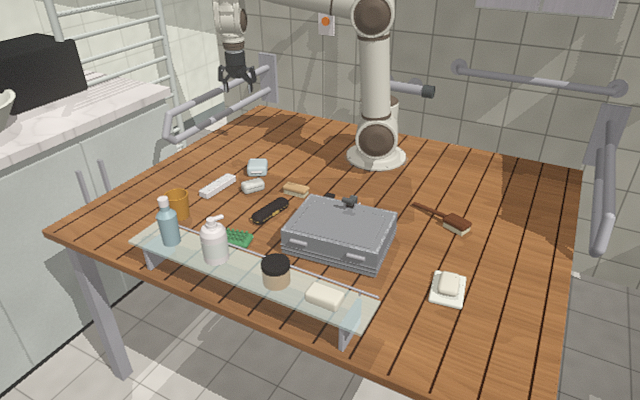

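The top view shows the grey case with its latch towards the robot (crop 337,235). Of the things to pack, the spectacle case (525,210), the charger (623,282) and the pill box (705,250) are out. There is no meter or oximeter in sight, and a glass shelf stands beyond the seat. Next I fit the poses by box silhouette in both cameras.

```bash
cat >> h.py <<'E'
from scipy.optimize import minimize
def boxmask(n,x,y,yaw,L,W,z0,z1):
    c,s=np.cos(yaw),np.sin(yaw)
    P=[[x+c*a*L/2-s*b*W/2,y+s*a*L/2+c*b*W/2,z] for a in(-1,1) for b in(-1,1) for z in(z0,z1)]
    h=cv2.convexHull((proj(n,P)*16).round().astype(np.int32)); m=np.zeros((1600,2560),np.uint8)
    cv2.fillConvexPoly(m,h//4,1); return cv2.resize(m*255,(640,400),interpolation=cv2.INTER_AREA)/255.
def fit(masks,x,y,yaw,L,W,z0,z1):
    def cost(p):
        e=0
        for n,m in masks.items():
            b=boxmask(n,p[0],p[1],p[2]/100,L,W,z0,z1); e-=np.minimum(b,m).sum()/np.maximum(b,m).sum()
        return e/len(masks)
    p0=np.array([x,y,yaw*100]); S=np.vstack([p0,p0+[12,0,0],p0+[0,12,0],p0+[0,0,12]])
    r=minimize(cost,p0,method='Nelder-Mead',options=dict(initial_simplex=S,xatol=.2,fatol=1e-4))
    return r.x[:2].round(1),round(r.x[2]/100,3),round(-r.fun,3)
E
python3 - <<'E'
from h import *
arm.capture('top');arm.capture('scene')
D=dict(case=(210,285,0,90,560,125,.07),glasses_case=(150,46,0,36,546,-147,-.19),pill_box=(150,40,0,25,494,-405,-.06),hearing_charger=(80,46,0,38,442,-286,-.58))
for k,(L,W,a,b,x,y,w) in D.items():
    M={}
    for n in('top','scene'):
        r=arm.regions_of(k,n)
        if r:M[n]=r[0]['mask'].astype(float);print(k,n,r[0]['p'],r[0]['point'])
    for S in [list(M)]+[[m] for m in M]:
        print(S,fit({m:M[m] for m in S},x,y,w,L,W,a,b))
for n in('top','scene'):
  for k in('latch','oximeter','glucose_meter'):
    for r in arm.regions_of(k,n)[:2]:print(n,k,r['p'],r['point'])
E
```

```text
case top 0.79 [292.7, 190.9]
case scene 0.91 [336.3, 229.9]
['top', 'scene'] (array([586. , 125.3]), np.float64(0.096), np.float64(0.96))
['top'] (array([585.8, 124.8]), np.float64(0.097), np.float64(0.963))
['scene'] (array([588.8, 126.3]), np.float64(0.096), np.float64(0.963))
glasses_case top 0.72 [296.6, 212.2]
glasses_case scene 0.81 [265.5, 211.7]
['top', 'scene'] (array([ 549.2, -146.5]), np.float64(-0.027), np.float64(0.375))
['top'] (array([ 546., -147.]), np.float64(-0.19), np.float64(-0.0))
['scene'] (array([ 549.2, -146.5]), np.float64(-0.027), np.float64(0.75))
pill_box top 0.93 [440.7, 219.9]
pill_box scene 0.75 [219.0, 183.8]
['top', 'scene'] (array([ 495.4, -411.1]), np.float64(-0.089), np.float64(0.834))
['top'] (array([ 493.6, -412.6]), np.float64(-0.093), np.float64(0.918))
['scene'] (array([ 503.7, -404.6]), np.float64(-0.051), np.float64(0.884))
hearing_charger top 0.78 [412.2, 232.4]
hearing_charger scene 0.64 [339.6, 224.4]
['top', 'scene'] (array([ 443.4, -292. ]), np.float64(-0.537), np.float64(0.407))
['top'] (array([ 443.4, -292. ]), np.float64(-0.537), np.float64(0.813))
['scene'] (array([ 442., -286.]), np.float64(-0.58), np.float64(-0.0))
top latch 0.55 [291.7, 209.0]
top oximeter 0.58 [411.1, 232.7]
top oximeter 0.16 [370.9, 204.6]
scene latch 0.64 [349.8, 201.5]
```

```bash
cat >> h.py <<'E'
CASE=np.array([586.5,125.5]); CY=0.096
def cw(p,C=None):
    """case frame -> world"""
    c,s=np.cos(CY),np.sin(CY); return np.array([CASE[0]+c*p[0]-s*p[1],CASE[1]+s*p[0]+c*p[1],p[2]])
def go(x,y,z,psi):
    """shift in tool axes and turn (deg) for TCP target, tool yaw psi"""
    s=arm.get_state(); w,a,b,_=s['tool_rot']; ps=2*np.arctan2(b,a); d=np.array([x,y,z])-s['eef_pos']
    t=np.degrees(ps-psi); t=(t+90)%180-90
    print('tcp',np.round(s['eef_pos'],1),'yaw',round(ps,3),'t',round(s['t'],1),'F',np.round(s['contact_force'],1),'gap',round(s['finger_gap'],1),'-> move',[round(v,1) for v in (np.cos(ps)*d[0]+np.sin(ps)*d[1],np.sin(ps)*d[0]-np.cos(ps)*d[1],-d[2])],'turn',round(t,1))
E
python3 - <<'E'
from h import *
arm.capture('top');arm.capture('scene')
g=cw([-57,0,128]);print(g)
for n in('top','scene'):
    r=arm.regions_of('latch',n)
    if r:
        m=r[0]['mask'];ys,xs=np.where(m);print(n,r[0]['p'],xs.min(),xs.max(),ys.min(),ys.max(),proj(n,[g,cw([-57,-17,128]),cw([-57,17,128]),cw([-117,0,74])]).round(1).tolist())
t=cw([-129,-85,78]);print('tab',t,proj('top',[t]).round(1))
r=arm.regions_of('lid_tab','top')
for q in r[:2]:print(q['p'],q['point'])
go(g[0],g[1],175,CY)
E
```

```text
[529.76245434 120.03640112 128.        ]
top 0.6 289 298 199 223 [[293.5, 201.5], [298.6, 201.1], [288.5, 201.8], [295.6, 221.5]]
scene 0.51 279 396 193 277 [[347.5, 198.8], [342.1, 197.6], [352.9, 199.9], [353.6, 203.7]]
tab [466.24144763  28.52639234  78.        ] [[320.4 223. ]]
0.75 [294.9, 185.8]
tcp [ 189.  -516.5  204.6] yaw 0.351 t 1.8 F [ 0.3  0.2 -1. ] gap 85.3 -> move [np.float64(538.8), np.float64(-480.7), np.float64(29.6)] turn 14.6
```

Emit:
apply_moves --pt "85 36 -32 0 0" --pt "85 72 -64 0 0" --pt "85 108 -96 0 0" --pt "85 144 -128 0 0" --pt "85 180 -160 0 0" --force 40

```text
t: 2.3
eef_pos: [303.5, -302.7, 204.7]
tool_rot: [0.0, 0.985, 0.174, 0.0]
contact_force: [1.8, -0.5, 0.9]
finger_gap: 85.1
finger_force: 0.0
```

Emit:
apply_moves --pt "85 36 -32 0 0" --pt "85 72 -64 0 0" --pt "85 108 -96 0 0" --pt "85 144 -128 0 0" --pt "85 180 -160 0 0"

```text
t: 2.8
eef_pos: [417.7, -90.4, 204.9]
tool_rot: [0.0, 0.985, 0.174, 0.0]
contact_force: [0.6, -0.3, -0.0]
finger_gap: 85.2
finger_force: 0.0
```

Emit:
apply_moves --pt "85 36 -32 6 0" --pt "85 72 -64 12 0" --pt "85 108 -96 18 7" --pt "85 144 -128 24 14.6" --pt "85 179 -161 30 14.6"

```text
t: 3.3
eef_pos: [531.1, 84.1, 175.2]
tool_rot: [-0.011, 0.997, 0.074, -0.001]
contact_force: [-1.3, -0.9, 0.4]
finger_gap: 84.9
finger_force: 0.0
```

```bash
python3 -c "
from h import *
go(529.8,120,109,CY);print(np.round(arm.get_state()['joint_pos'],2));save('top','t1.png')"
```

```text
tcp [531.1  84.1 175.2] yaw 0.148 t 3.3 F [-1.3 -0.9  0.4] gap 84.9 -> move [np.float64(4.0), np.float64(-35.7), np.float64(66.2)] turn 3.0
[0.14 0.05 0.08 1.6  0.02 3.14]
```

Emit:
apply_moves --pt "85 0 0 0 -8.5" --pt "85 0 0 0 -17" --pt "85 0 0 0 -25.5" --pt "85 0 0 0 -34" --pt "85 0 0 0 -42.5"

```text
t: 3.85
eef_pos: [530.3, 81.4, 175.7]
tool_rot: [-0.011, 0.903, 0.43, 0.003]
contact_force: [-0.1, 0.4, 0.3]
finger_gap: 85.0
finger_force: 0.0
```

Emit:
apply_moves --pt "85 0 0 0 -8.5" --pt "85 0 0 0 -17" --pt "85 0 0 0 -25.5" --pt "85 0 0 0 -34" --pt "85 0 0 0 -42.5"

```text
t: 4.35
eef_pos: [530.3, 81.4, 175.7]
tool_rot: [-0.009, 0.686, 0.728, 0.007]
contact_force: [0.3, -0.1, -0.7]
finger_gap: 85.3
finger_force: 0.0
```

Emit:
apply_moves --pt "85 0 0 0 -8.5" --pt "85 0 0 0 -17" --pt "85 0 0 0 -25.5" --pt "85 0 0 0 -34" --pt "85 0 0 0 -42.5"

```text
t: 4.85
eef_pos: [530.3, 81.4, 175.7]
tool_rot: [-0.006, 0.375, 0.927, 0.009]
contact_force: [-0.2, 0.5, 1.1]
finger_gap: 85.3
finger_force: 0.0
```

Emit:
apply_moves --pt "85 0 0 0 -8.5" --pt "85 0 0 0 -17" --pt "85 0 0 0 -25.5" --pt "85 0 0 0 -34" --pt "85 0 0 0 -42.5"

```text
t: 5.35
eef_pos: [530.3, 81.4, 175.7]
tool_rot: [-0.002, 0.014, 1.0, 0.011]
contact_force: [0.0, -0.1, -0.2]
finger_gap: 84.6
finger_force: 0.0
```

```bash
cat >> h.py <<'E'
def go(x,y,z,psi):
    """shift in tool axes and turn (deg) for TCP target, tool yaw psi (mod pi), keeping joint 6 in range"""
    s=arm.get_state(); w,a,b,_=s['tool_rot']; ps=2*np.arctan2(b,a); d=np.array([x,y,z])-s['eef_pos']; j=s['joint_pos']
    best=None
    for k in range(-4,5):
        D=(psi-ps)+k*np.pi; j6=j[5]+(np.arctan2(y,x)-j[0])-D
        if abs(j6)<2.95 and (best is None or abs(D)<abs(best[0])): best=(D,j6)
    print('tcp',np.round(s['eef_pos'],1),'yaw',round(ps,3),'t',round(s['t'],1),'F',np.round(s['contact_force'],1),'gap',round(s['finger_gap'],1),'-> move',[float(round(v,1)) for v in (np.cos(ps)*d[0]+np.sin(ps)*d[1],np.sin(ps)*d[0]-np.cos(ps)*d[1],-d[2])],'turn',round(-np.degrees(best[0]),1),'j6',round(best[1],2))
E
python3 -c "
from h import *
go(529.8,120,109,CY);print(np.round(arm.get_state()['joint_pos'],2))"
```

```text
tcp [530.3  81.4 175.7] yaw 3.113 t 5.3 F [ 0.  -0.1 -0.2] gap 84.6 -> move [1.6, 38.6, 66.7] turn -7.1 j6 0.13
[0.14 0.05 0.08 1.6  0.02 0.17]
```

```bash
cat >> h.py <<'E'
from scipy.spatial.transform import Rotation as Rn
def go(x,y,z,psi):
    """shift in tool axes and turn (deg) for TCP target, tool yaw psi (mod pi), keeping joint 6 in range"""
    s=arm.get_state(); q=s['tool_rot']; R=Rn.from_quat([q[1],q[2],q[3],q[0]]).as_matrix(); ps=np.arctan2(R[1,0],R[0,0]); j=s['joint_pos']
    v=R.T@(np.array([x,y,z])-s['eef_pos']); best=None
    for k in range(-4,5):
        D=(psi-ps)+k*np.pi; j6=j[5]+(np.arctan2(y,x)-j[0])-D
        if abs(j6)<2.95 and (best is None or abs(D)<abs(best[0])): best=(D,j6)
    print('tcp',np.round(s['eef_pos'],1),'yaw',round(ps,3),'t',round(s['t'],1),'F',np.round(s['contact_force'],1),'gap',round(s['finger_gap'],1),'-> move',v.round(1).tolist(),'turn',round(-np.degrees(best[0]),1),'j6',round(best[1],2),'up axis',R[:,2].round(3))
E
python3 -c "
from h import *
go(529.8,120,109,CY)"
```

```text
tcp [530.3  81.4 175.7] yaw 3.113 t 5.3 F [ 0.  -0.1 -0.2] gap 84.6 -> move [1.3, 37.2, 67.5] turn -7.1 j6 0.13 up axis [-0.004  0.022 -1.   ]
```

Emit:
apply_moves --pt "85 1 39 0 -7" --pt "85 1 39 0 -7"

```text
t: 5.55
eef_pos: [530.6, 122.8, 176.5]
tool_rot: [-0.001, -0.047, 0.999, 0.011]
contact_force: [-0.0, -0.6, -0.8]
finger_gap: 85.0
finger_force: 0.0
```

```bash
python3 -c "
from h import *
go(529.8,120,109,CY)"
```

```text
tcp [530.6 122.8 176.5] yaw -3.048 t 5.5 F [-0.  -0.6 -0.8] gap 85.0 -> move [1.0, -4.3, 67.4] turn -0.1 j6 0.13 up axis [-0.003  0.023 -1.   ]
```

Emit:
apply_moves --pt "85 1 -4 30 0" --pt "85 1 -4 50 0" --pt "85 1 -4 67 0" --pt "85 1 -4 67 0"

```text
t: 5.95
eef_pos: [528.4, 117.4, 107.1]
tool_rot: [-0.003, -0.044, 0.999, 0.011]
contact_force: [-0.5, 0.3, 0.3]
finger_gap: 85.0
finger_force: 0.0
```

Emit:
apply_moves --pt "28 0 0 0 0" --pt "28 0 0 0 0" --pt "28 0 0 0 0" --pt "28 0 0 0 0" --pt "28 0 0 0 0"

```text
t: 6.45
eef_pos: [529.9, 117.9, 109.9]
tool_rot: [-0.001, -0.044, 0.999, 0.011]
contact_force: [-0.2, 0.1, -0.3]
finger_gap: 28.4
finger_force: 0.0
```

```bash
python3 -c "
from h import *
go(529.8,120,109,CY)
a=save('scene','s1.png')[120:280,240:450];cv2.imwrite('pics/s1c.png',cv2.resize(a[:,:,::-1],None,fx=3.5,fy=3.5))"
```

```text
tcp [529.9 117.9 109.9] yaw -3.053 t 6.5 F [-0.2  0.1 -0.3] gap 28.4 -> move [-0.1, 2.1, 0.9] turn -0.5 j6 0.13 up axis [-0.003  0.022 -1.   ]
```

View pics/s1c.png

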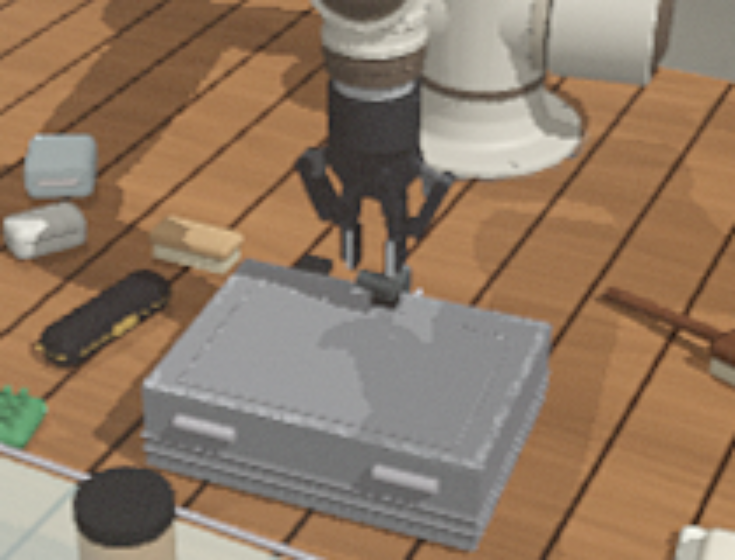

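The gripper closed just behind the bar: gap 28, no contact. The bar is at crop (380,288), that is pixel (348.5,202). I triangulate it from both views.

```bash
python3 - <<'E'
from h import *
s=arm.get_state();e=s['eef_pos']
print('tcp px',proj('scene',[e,e+[0,0,19]]).round(1).tolist(),proj('top',[e]).round(1).tolist())
# bar in both original pictures
a=cv2.imread('pics/t0.png')[190:232,275:315];b=cv2.imread('pics/s0.png')[185:215,325:370]
cv2.imwrite('pics/bar.png',np.hstack([cv2.resize(a,(400,420),interpolation=0),cv2.resize(b,(400,420),interpolation=0)]))
E
```

```text
tcp px [[346.7, 203.7], [346.8, 198.4]] [[294.5, 202.5]]
```

View pics/bar.png

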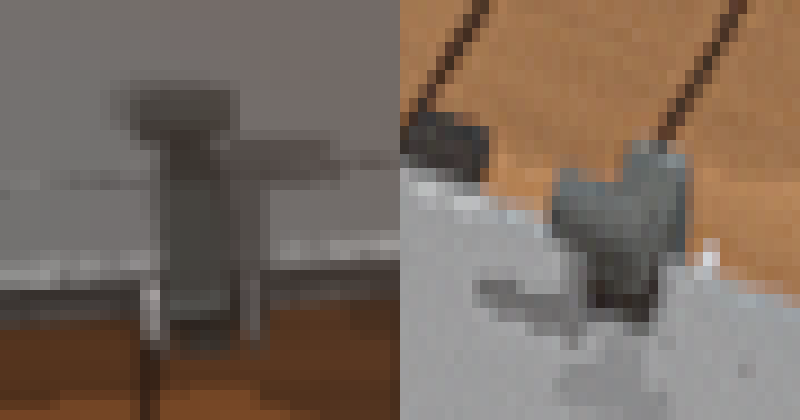

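```bash
python3 - <<'E'
from h import *
a=cv2.imread('pics/s1.png')[165:215,320:380];b=save('top','t2.png')[180:230,265:325,::-1]
cv2.imwrite('pics/bar2.png',np.hstack([cv2.resize(a,(400,333),interpolation=0),cv2.resize(b,(400,333),interpolation=0)]))
E
```

```text
(no output)
```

View pics/bar2.png

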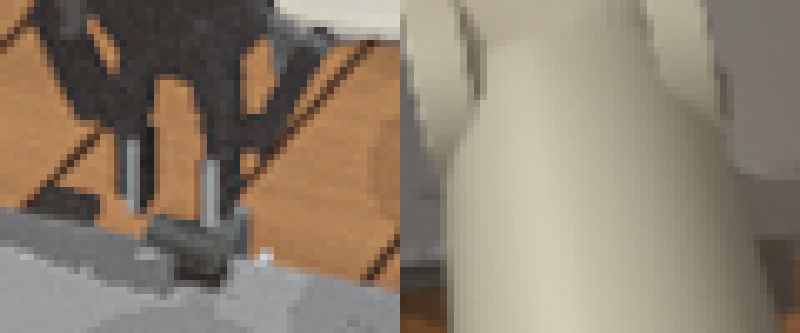

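```bash
python3 - <<'E'
from h import *
e=np.array([189,-516.5,204.6]);print(proj('scene',[e,e+[0,0,13]]).round(1).tolist())
e=arm.get_state()['eef_pos'];print(proj('scene',[e,e+[0,0,10],e-[20,0,0]]).round(1).tolist())
a=cv2.imread('pics/s0.png')[50:100,207:267]
# bar ends/top as predicted, drawn on s0
c=cv2.imread('pics/s0.png')[165:215,320:380];c=cv2.resize(c,(400,333),interpolation=0)
a=cv2.resize(a,(400,333),interpolation=0)
for y in(-17,17):
  for z in(120,136):
    for x in(-65,-49):
      p=(proj('scene',[cw([x,y,z])])[0]+.5-[320,165])*6.667;cv2.circle(c,tuple(int(v) for v in p),3,(0,0,255),-1)
p=(proj('scene',[[189,-516.5,204.6]])[0]+.5-[207,50])*6.667;cv2.circle(a,tuple(int(v) for v in p),3,(0,0,255),-1)
cv2.imwrite('pics/chk.png',np.hstack([a,c]))
E
```

```text
[[239.7, 101.3], [239.3, 98.2]]
[[346.7, 203.8], [346.8, 201.0], [349.5, 200.5]]
```

View pics/chk.png

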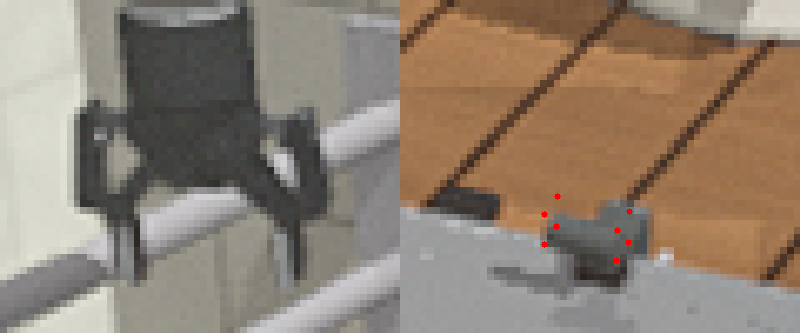

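Visible fingertips sit about 20 mm above the nominal TCP in both pictures, so I probably closed above the bar. I'll open, go 16 mm lower and close again.

Emit:
apply_moves --pt "85 0 0 0 0" --pt "85 0 0 0 0" --pt "85 0 0 0 0" --pt "85 0 0 0 0" --pt "85 0 2 4 0"

```text
t: 7.05
eef_pos: [529.9, 119.9, 105.9]
tool_rot: [-0.001, -0.044, 0.999, 0.011]
contact_force: [0.0, -0.4, -0.4]
finger_gap: 84.8
finger_force: 0.0
```

Emit:
apply_moves --pt "85 0 0 6 0" --pt "85 0 0 12 0" --pt "85 0 0 12 0" --pt "60 0 0 12 0" --pt "20 0 0 12 0"

```text
t: 7.55
eef_pos: [529.6, 120.2, 93.7]
tool_rot: [-0.001, -0.044, 0.999, 0.011]
contact_force: [0.5, 0.6, -0.5]
finger_gap: 58.8
finger_force: 0.0
```

Emit:
apply_moves --pt "20 0 0 0 0" --pt "20 0 0 0 0" --pt "20 0 0 0 0" --pt "20 0 0 0 0"

```text
t: 7.95
eef_pos: [529.8, 121.4, 94.3]
tool_rot: [-0.001, -0.045, 0.999, 0.012]
contact_force: [-0.5, 6.9, 3.7]
finger_gap: 32.7
finger_force: 42.7
```

```bash
python3 - <<'E'
from h import *
go(529.8,120,109,CY)
a=save('scene','s2.png')[165:215,320:380,::-1];cv2.imwrite('pics/bar3.png',cv2.resize(a,(600,500),interpolation=0))
E
```

```text
tcp [529.8 121.4  94.3] yaw -3.052 t 8.0 F [-0.5  6.9  3.7] gap 32.7 -> move [0.1, -1.0, -14.8] turn -0.4 j6 0.13 up axis [-0.003  0.024 -1.   ]
```

View pics/bar3.png

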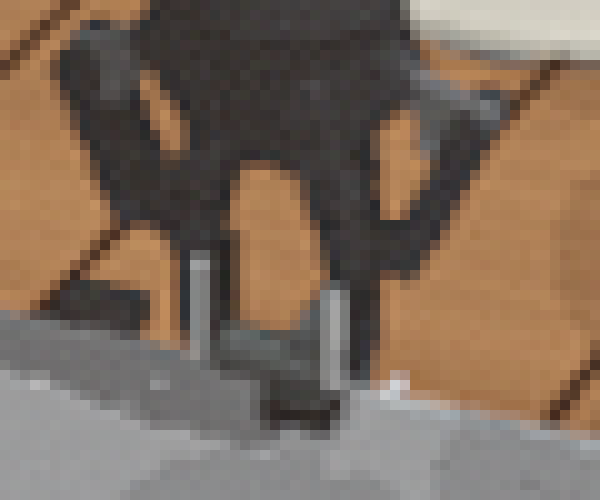

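Emit:
apply_moves --pt "20 14 -12 -12 0" --pt "20 32 -12 -22 0" --pt "20 53 0 -26 0" --pt "20 74 0 -26 0" --pt "20 94 0 -19 0"

```text
t: 8.5
eef_pos: [436.8, 112.8, 115.3]
tool_rot: [0.001, -0.045, 0.999, 0.012]
contact_force: [-1.8, 1.7, 12.0]
finger_gap: 31.2
finger_force: 38.6
```

(Rows 1 and 2 had a stray y of −12, but the final pose is right and the grip still holds.) Finishing the arc.

Emit:
apply_moves --pt "20 9 0 5 0" --pt "20 18 0 11 0" --pt "20 23 0 16 0" --pt "20 27 0 20 0" --pt "20 27 0 20 0"

```text
t: 9.0
eef_pos: [408.2, 110.1, 93.1]
tool_rot: [-0.001, -0.044, 0.999, 0.012]
contact_force: [-5.7, 3.7, 3.4]
finger_gap: 31.3
finger_force: 72.6
```

Emit:
apply_moves --pt "85 0 0 0 0" --pt "85 0 0 0 0" --pt "85 0 0 0 0" --pt "85 0 0 0 0" --pt "85 0 0 -40 0"

```text
t: 9.5
eef_pos: [406.7, 108.0, 128.7]
tool_rot: [-0.005, -0.044, 0.999, 0.01]
contact_force: [-0.2, 0.6, -0.4]
finger_gap: 85.3
finger_force: 0.0
```

```bash
python3 - <<'E'
from h import *
t=cw([-129,-85,78]);print(t)
go(t[0],t[1],130,CY)
a=save('scene','s3.png')[120:260,240:420,::-1];cv2.imwrite('pics/s3c.png',cv2.resize(a,None,fx=4,fy=4,interpolation=0))
E
```

```text
[466.24144763  28.52639234  78.        ]
tcp [406.7 108.  128.7] yaw -3.053 t 9.5 F [-0.2  0.6 -0.4] gap 85.3 -> move [-52.3, -84.4, -3.5] turn -0.4 j6 -0.03 up axis [-0.011  0.02  -1.   ]
```

View pics/s3c.png

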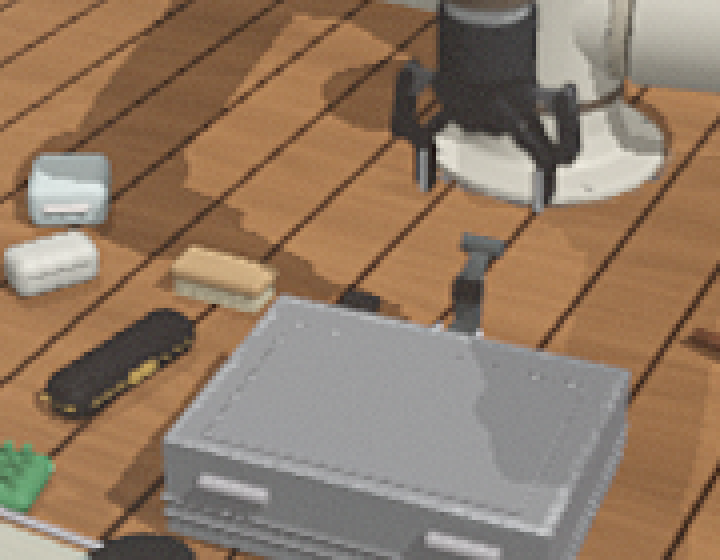

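Emit:
apply_moves --pt "85 -24 -40 0 0" --pt "85 -52 -84 0 0" --pt "85 -52 -84 0 0" --pt "85 -52 -84 0 0"

```text
t: 9.95
eef_pos: [468.6, 28.7, 130.4]
tool_rot: [-0.002, -0.043, 0.999, 0.011]
contact_force: [-0.5, 0.3, -0.5]
finger_gap: 85.4
finger_force: 0.0
```

```bash
python3 - <<'E'
from h import *
t=cw([-129,-85,78]);print(proj('scene',[t]))
go(t[0],t[1],45,CY)
E
```

```text
[[329.77833185 195.23729073]]
tcp [468.6  28.7 130.4] yaw -3.056 t 9.9 F [-0.5  0.3 -0.5] gap 85.4 -> move [2.1, -1.9, 85.4] turn -0.6 j6 -0.03 up axis [-0.004  0.022 -1.   ]
```

Emit:
apply_moves --pt "85 2 -2 30 0" --pt "85 2 -2 60 0" --pt "85 2 -2 85 0" --pt "60 2 -2 85 0" --pt "20 2 -2 85 0"

```text
t: 10.45
eef_pos: [465.8, 30.0, 46.5]
tool_rot: [-0.001, -0.045, 0.999, 0.011]
contact_force: [0.0, -1.0, 1.5]
finger_gap: 58.7
finger_force: 0.0
```

Emit:
apply_moves --pt "15 0 0 0 0" --pt "15 0 0 0 0" --pt "15 0 0 0 0" --pt "15 0 0 0 0" --pt "15 0 0 0 0"

```text
t: 10.95
eef_pos: [467.0, 30.3, 47.7]
tool_rot: [-0.0, -0.044, 0.999, 0.012]
contact_force: [-2.6, 5.4, 6.1]
finger_gap: 26.8
finger_force: 41.8
```

```bash
cat >> h.py <<'E'
def arc(hx,hz,r,a0,angs):
    """tool-axis offsets for arc in case x-z plane about (hx,hz); angles deg from -x axis; relative to first of each 5"""
    s=arm.get_state(); q=s['tool_rot']; R=Rn.from_quat([q[1],q[2],q[3],q[0]]).as_matrix()
    f=lambda a:np.array([-r*np.cos(np.radians(a)),0,r*np.sin(np.radians(a))])
    base=a0
    for i in range(0,len(angs),5):
        for a in angs[i:i+5]:
            d=f(a)-f(base); print(a,(R.T@np.array([np.cos(CY)*d[0],np.sin(CY)*d[0],d[2]])).round(0))
        base=angs[min(i+4,len(angs)-1)]; print()
E
python3 - <<'E'
from h import *
arc(105,66,234.3,2.9,[8,14,21,29,37,45,53,61,69,77,84,90,95,98.5,98.5])
E
```

```text
8 [ -2.   1. -21.]
14 [ -7.   1. -45.]
21 [-15.   2. -72.]
29 [ -29.    3. -102.]
37 [ -47.    3. -129.]

45 [-21.   1. -25.]
53 [-46.   1. -46.]
61 [-74.   2. -64.]
69 [-103.    3.  -78.]
77 [-134.    3.  -87.]

84 [-28.   0.  -5.]
90 [-53.   1.  -6.]
95 [-73.   1.  -5.]
98.5 [-87.   1.  -3.]
98.5 [-87.   1.  -3.]
```

Emit:
apply_moves --pt "15 -2 1 -21 0" --pt "15 -7 1 -45 0" --pt "15 -15 2 -72 0" --pt "15 -29 3 -102 0" --pt "15 -47 3 -129 0"

```text
t: 11.45
eef_pos: [513.6, 34.7, 176.4]
tool_rot: [-0.001, -0.044, 0.999, 0.012]
contact_force: [5.2, 9.1, -8.9]
finger_gap: 26.4
finger_force: 39.9
```

Emit:
apply_moves --pt "15 -21 1 -25 0" --pt "15 -46 1 -46 0" --pt "15 -74 2 -64 0" --pt "15 -103 3 -78 0" --pt "15 -134 3 -87 0"

```text
t: 11.95
eef_pos: [647.0, 47.6, 264.4]
tool_rot: [-0.0, -0.044, 0.999, 0.012]
contact_force: [-7.0, 4.7, 14.6]
finger_gap: 25.7
finger_force: 38.4
```

Emit:
apply_moves --pt "15 -28 0 -5 0" --pt "15 -53 1 -6 0" --pt "15 -73 1 -5 0" --pt "15 -87 1 -3 0" --pt "15 -87 1 -3 0"

```text
t: 12.45
eef_pos: [734.7, 55.2, 262.3]
tool_rot: [-0.002, -0.044, 0.999, 0.011]
contact_force: [0.2, 0.1, -0.7]
finger_gap: 15.0
finger_force: 0.0
```

```bash
python3 - <<'E'
from h import *
go(600,50,330,CY)
a=save('scene','s4.png')[90:330,200:460,::-1];cv2.imwrite('pics/s4c.png',cv2.resize(a,None,fx=2.5,fy=2.5))
E
```

```text
tcp [734.7  55.2 262.3] yaw -3.053 t 12.4 F [ 0.2  0.1 -0.7] gap 15.0 -> move [134.8, 8.1, -67.1] turn -0.4 j6 -0.01 up axis [-0.005  0.022 -1.   ]
```

View pics/s4c.png

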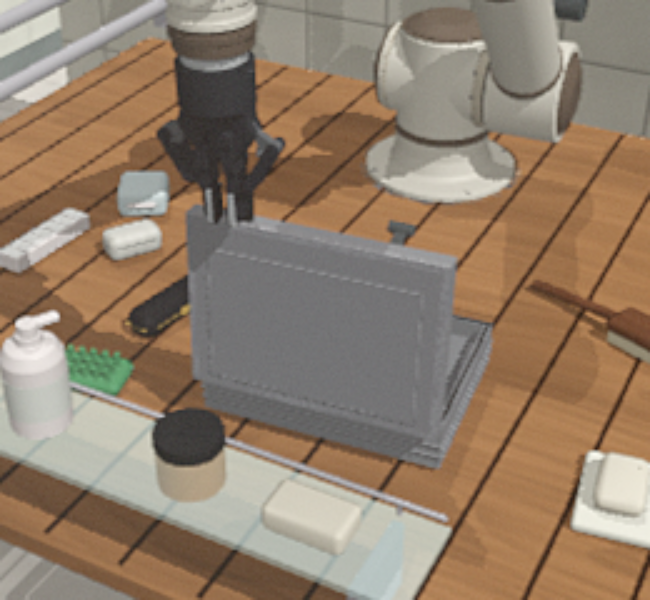

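The tab slipped out of the pads with the lid near upright. I back off above and measure the lid's angle.

Emit:
apply_moves --pt "15 0 0 -40 0" --pt "15 10 0 -67 0" --pt "0 50 0 -67 0" --pt "0 95 0 -67 0" --pt "0 140 8 -67 0"

```text
t: 13.0
eef_pos: [625.5, 47.9, 334.6]
tool_rot: [-0.0, -0.044, 0.999, 0.011]
contact_force: [0.2, -0.4, 1.0]
finger_gap: -0.0
finger_force: 0.0
```

```bash
cat >> h.py <<'E'
def lidmask(n,th):
    P=[]
    for x in(-105,105):
        for y in(-142.5,142.5):
            for z in(66,90):
                dx,dz=x-105,z-66; P.append(cw([105+np.cos(th)*dx+np.sin(th)*dz,y,66-np.sin(th)*dx+np.cos(th)*dz]))
    m=np.zeros((400,640),np.uint8); cv2.fillConvexPoly(m,cv2.convexHull(proj(n,P).round().astype(np.int32)),1); return m>0
def lidfit(n):
    r=arm.regions_of('lid',n)
    if not r: return None
    m=r[0]['mask']; T=np.arange(0,1.95,.02); s=[(lidmask(n,t)&m).sum()/(lidmask(n,t)|m).sum() for t in T]
    return T[np.argmax(s)],max(s),r[0]['p']
E
python3 - <<'E'
from h import *
for n in('scene','top'):
    save(n,n+'5.png');print(n,lidfit(n))
    for q in arm.regions_of('lid_tab',n)[:1]:print(q['p'],q['point'])
for th in(1.3,1.4,1.5,1.6,1.7):
    a=th+.0512;p=cw([105-234.3*np.cos(a),-85,66+234.3*np.sin(a)]);print(th,p.round(),proj('scene',[p]).round(1),proj('top',[p]).round(1))
go(640,50,330,CY)
E
```

```text
scene (np.float64(1.56), np.float64(0.9567033801747057), 0.61)
0.95 [329.2, 217.1]
top (np.float64(0.08), np.float64(0.36874295831321424), 0.71)
0.6 [267.2, 147.9]
1.3 [648.  46. 295.] [[304.5 160.3]] [[315.8 152.8]]
1.4 [671.  48. 299.] [[300.9 162.8]] [[315.3 145.2]]
1.5 [695.  51. 300.] [[297.  166.3]] [[314.7 137.7]]
1.6 [718.  53. 300.] [[293.1 170.7]] [[314.2 130.4]]
1.7 [741.  55. 296.] [[289.1 176. ]] [[313.6 123.6]]
tcp [626.8  48.3 335.7] yaw -3.053 t 13.3 F [0.5 0.5 0.3] gap -0.4 -> move [-13.3, 0.4, 5.7] turn -0.5 j6 -0.02 up axis [-0.001  0.022 -1.   ]
```

Emit:
apply_moves --pt "0 -23 0 30 0" --pt "0 -23 1 60 0" --pt "0 -23 2 88 0" --pt "0 -40 2 88 0" --pt "0 -55 2 88 0"

```text
t: 13.8
eef_pos: [681.5, 57.1, 244.2]
tool_rot: [-0.003, -0.044, 0.999, 0.011]
contact_force: [0.6, 1.3, 0.5]
finger_gap: 0.1
finger_force: 0.9
```

Emit:
apply_moves --pt "0 -10 0 0 0" --pt "0 -20 0 0 0" --pt "0 -30 0 0 0" --pt "0 -40 0 0 0" --pt "0 -42 0 0 0"

```text
t: 14.3
eef_pos: [724.4, 60.9, 245.2]
tool_rot: [-0.001, -0.044, 0.999, 0.011]
contact_force: [-2.1, 0.1, 0.6]
finger_gap: -0.0
finger_force: 0.8
```

Emit:
apply_moves --pt "0 20 0 0 0" --pt "0 60 0 -10 0" --pt "20 100 0 -40 0" --pt "50 130 0 -60 0" --pt "85 160 -30 -60 0"

```text
t: 14.8
eef_pos: [565.8, 17.1, 309.4]
tool_rot: [0.002, -0.046, 0.999, 0.011]
contact_force: [1.8, -1.9, 0.5]
finger_gap: 42.7
finger_force: 0.0
```

```bash
python3 - <<'E'
from h import *
save('scene','s6.png');print(lidfit('scene'))
for q in arm.regions_of('lid_tab','scene')[:1]:print(q['p'],q['point'])
go(546,-147,130,-.1)
E
```

```text
(np.float64(1.76), np.float64(0.9481975588986659), 0.83)
0.74 [324.3, 223.1]
tcp [565.6  14.4 307.4] yaw -3.055 t 14.9 F [0.1 0.5 0.1] gap 65.5 -> move [33.7, -162.9, 173.9] turn 10.7 j6 -0.16 up axis [-0.001  0.022 -1.   ]
```

```bash
cat >> h.py <<'E'
DIM=dict(glasses_case=(150,46,36),pill_box=(150,40,25),hearing_charger=(80,46,38),glucose_meter=(86,48,18),oximeter=(64,36,34))
def find(k,cams=('top','scene'),cap=True):
    L,W,H=DIM[k]; M={}
    if cap: [arm.capture(c) for c in cams]
    x=y=None
    for c in cams:
        for r in arm.regions_of(k,c)[:3]:
            q=rect(r['mask'],c,H*.6); 
            print(k,c,round(r['p'],2),r['point'],q)
            if x is None: x,y,yaw=q[0],q[1],np.radians(q[4])
            if abs(q[0]-x)+abs(q[1]-y)<60: M[c]=r['mask'].astype(float);break
    for S in ([list(M)] if len(M)>1 else [])+[[m] for m in M]: print(S,*fit({m:M[m] for m in S},x,y,yaw,L,W,0,H))
E
python3 - <<'E'
from h import *
for k in('glasses_case','pill_box','hearing_charger'): find(k,cap=k=='glasses_case')
go(546,-147,130,-.1)
a=save('top','t6.png')[110:310,160:480,::-1];cv2.imwrite('pics/t6c.png',cv2.resize(a,None,fx=2.5,fy=2.5))
E
```

```text
glasses_case top 0.82 [368.2, 205.2] (548, -147, 149, 46, -9.9)
glasses_case scene 0.81 [261.3, 216.7] (587, -149, 104, 62, -9.7)
['top', 'scene'] [ 545.6 -149.5] -0.146 0.607
['top'] [ 546.2 -149.3] -0.189 0.854
['scene'] [ 550.4 -174.5] 0.427 0.428
pill_box top 0.86 [439.2, 218.6] (495, -410, 152, 47, -4.5)
pill_box scene 0.89 [215.6, 183.6] (506, -408, 172, 74, -3.4)
['top', 'scene'] [ 495.7 -410.6] -0.063 0.856
['top'] [ 493.2 -411.7] -0.077 0.932
['scene'] [ 503.5 -405.6] -0.064 0.906
hearing_charger top 0.79 [411.0, 233.3] (447, -290, 80, 47, -33.7)
['top'] [ 445.4 -291.4] -0.593 0.798
tcp [566.7  15.9 305.2] yaw -3.053 t 15.3 F [-0.1  0.5 -1.4] gap 85.4 -> move [34.6, -164.3, 171.7] turn 10.8 j6 -0.16 up axis [-0.005  0.022 -1.   ]
```

View pics/t6c.png

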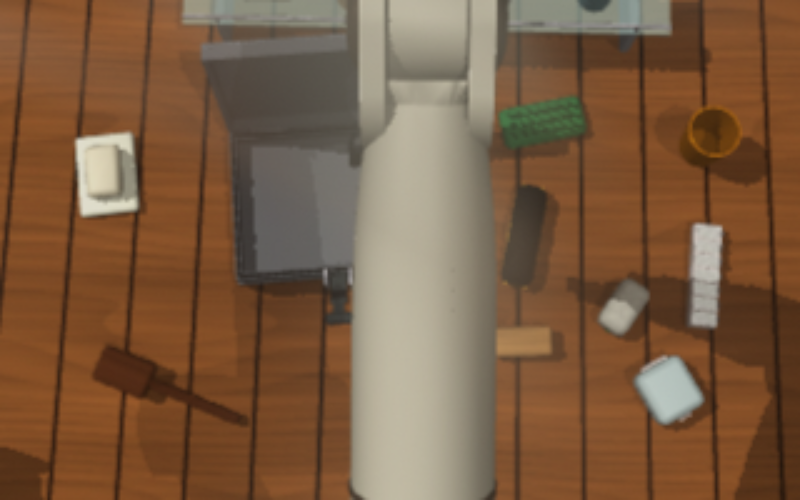

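```bash
python3 -c "
from h import *
go(547,-149,100,-.185)"
```

```text
tcp [566.6  15.9 305.3] yaw -3.053 t 15.4 F [ 0.7  0.2 -0.9] gap 85.0 -> move [33.6, -167.0, 201.7] turn 15.7 j6 -0.08 up axis [-0.004  0.022 -1.   ]
```

Emit:
apply_moves --pt "85 10 -45 0 0" --pt "85 20 -90 0 0" --pt "85 30 -130 20 0" --pt "85 34 -167 50 8" --pt "85 34 -167 80 16"

```text
t: 15.9
eef_pos: [546.5, -155.8, 220.8]
tool_rot: [-0.003, 0.1, 0.995, 0.01]
contact_force: [0.2, 0.8, -0.2]
finger_gap: 84.5
finger_force: 0.0
```

Emit:
apply_moves --pt "85 0 0 40 0" --pt "85 0 0 80 0" --pt "85 0 0 120 0" --pt "85 0 0 120 0"

```text
t: 16.3
eef_pos: [543.3, -148.4, 96.5]
tool_rot: [-0.007, 0.095, 0.995, 0.012]
contact_force: [-0.5, 0.5, -1.0]
finger_gap: 84.9
finger_force: 0.0
```

```bash
python3 -c "
from h import *
go(547,-149,-10,-.185)"
```

```text
tcp [ 543.3 -148.4   96.5] yaw 2.951 t 16.3 F [-0.5  0.5 -1. ] gap 84.9 -> move [-5.5, -2.2, 106.4] turn -0.3 j6 -0.08 up axis [-0.012  0.024 -1.   ]
```

Emit:
apply_moves --pt "85 -4 -2 35 0" --pt "85 -4 -2 70 0" --pt "85 -4 -2 90 0" --pt "85 -4 -2 98 0" --pt "85 -4 -2 104 0"

```text
t: 16.8
eef_pos: [550.5, -150.1, -0.4]
tool_rot: [-0.002, 0.095, 0.995, 0.011]
contact_force: [0.5, 0.3, 0.8]
finger_gap: 84.8
finger_force: 0.0
```

```bash
python3 - <<'E'
from h import *
go(547,-149,-10,-.185)
a=save('scene','s7.png')[150:250,210:340,::-1];cv2.imwrite('pics/s7c.png',cv2.resize(a,None,fx=5,fy=5,interpolation=0))
E
```

```text
tcp [ 5.505e+02 -1.501e+02 -4.000e-01] yaw 2.951 t 16.8 F [0.5 0.3 0.8] gap 84.8 -> move [3.6, 0.2, 9.6] turn -0.3 j6 -0.08 up axis [-0.002  0.021 -1.   ]
```

View pics/s7c.png

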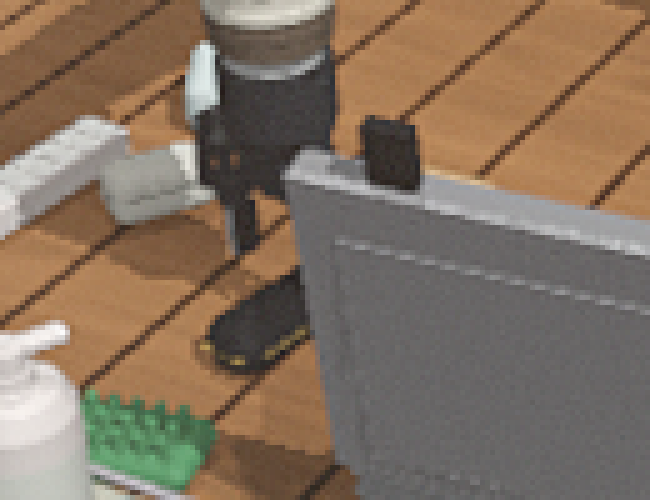

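```bash
python3 -c "
from h import *
for z in(0,10,20,30,40):print(z,proj('scene',[[550.5+9,-150-47,z],[550.5-2,-150-47,z]]).round(1).tolist())"
```

```text
0 [[256.8, 211.5], [258.7, 209.9]]
10 [[256.6, 209.1], [258.5, 207.4]]
20 [[256.4, 206.6], [258.3, 204.9]]
30 [[256.1, 204.0], [258.0, 202.4]]
40 [[255.9, 201.5], [257.8, 199.9]]
```

Emit:
apply_moves --pt "85 3 0 5 0" --pt "85 3 0 10 0" --pt "85 3 0 13 0" --pt "85 3 0 13 0"

```text
t: 17.25
eef_pos: [546.4, -149.0, -15.0]
tool_rot: [-0.003, 0.095, 0.995, 0.011]
contact_force: [-0.5, 0.4, 0.7]
finger_gap: 84.8
finger_force: 0.0
```

Open tips measure about 35 mm above the TCP reading. With the tips now near z 20, I close.

Emit:
apply_moves --pt "30 0 0 0 0" --pt "30 0 0 0 0" --pt "30 0 0 0 0" --pt "30 0 0 0 0" --pt "30 0 0 0 0" --force 60

```text
t: 17.75
eef_pos: [546.9, -149.1, -14.2]
tool_rot: [-0.002, 0.095, 0.995, 0.011]
contact_force: [0.3, 1.0, 5.7]
finger_gap: 44.7
finger_force: 62.2
```

Emit:
apply_moves --pt "30 0 0 -20 0" --pt "30 0 0 -60 0" --pt "30 0 0 -100 0" --pt "30 0 0 -145 0" --pt "30 0 0 -190 0"

```text
t: 18.25
eef_pos: [546.6, -153.1, 176.3]
tool_rot: [-0.003, 0.095, 0.995, 0.011]
contact_force: [0.8, 0.1, -0.9]
finger_gap: 44.7
finger_force: 61.6
```

```bash
python3 -c "
from h import *
t=cw([0,80,0]);print(t,cw([0,0,0]),cw([0,-80,0]))
go(t[0],t[1],180,CY)"
```

```text
[578.83179105 205.13164303   0.        ] [586.5 125.5   0. ] [594.16820895  45.86835697   0.        ]
tcp [ 546.6 -153.1  176.3] yaw 2.951 t 18.2 F [ 0.8  0.1 -0.9] gap 44.7 -> move [36.4, 357.8, 4.1] turn -16.4 j6 0.24 up axis [-0.005  0.022 -1.   ]
```

Emit:
apply_moves --pt "30 4 40 0 0" --pt "30 8 85 0 0" --pt "30 13 130 0 0" --pt "30 18 175 0 0" --pt "30 22 220 0 0"

```text
t: 18.75
eef_pos: [567.0, 68.6, 179.6]
tool_rot: [-0.003, 0.096, 0.995, 0.011]
contact_force: [1.3, -0.3, -0.7]
finger_gap: 44.9
finger_force: 61.5
```

Emit:
apply_moves --pt "30 4 40 0 0" --pt "30 9 80 0 0" --pt "30 12 115 3 -6" --pt "30 14 138 5 -13" --pt "30 14 138 5 -16.4"

```text
t: 19.25
eef_pos: [579.3, 208.0, 176.4]
tool_rot: [-0.002, -0.051, 0.999, 0.011]
contact_force: [0.3, -0.2, -2.0]
finger_gap: 44.8
finger_force: 61.6
```

```bash
python3 -c "
from h import *
t=cw([0,80,0])
go(t[0],t[1],5,CY)"
```

```text
tcp [579.3 208.  176.4] yaw -3.039 t 19.2 F [ 0.3 -0.2 -2. ] gap 44.8 -> move [0.2, -6.6, 171.3] turn 0.4 j6 0.24 up axis [-0.006  0.022 -1.   ]
```

Emit:
apply_moves --pt "30 0 -2 45 0" --pt "30 0 -4 90 0" --pt "30 0 -5 130 0" --pt "30 0 -6 160 0" --pt "30 0 -6 173 0"

```text
t: 19.75
eef_pos: [577.6, 202.2, 0.8]
tool_rot: [-0.004, -0.047, 0.999, 0.01]
contact_force: [-0.0, 0.7, -1.7]
finger_gap: 45.3
finger_force: 61.6
```

Emit:
apply_moves --pt "30 0 0 1 0" --pt "62 0 0 1 0" --pt "62 0 0 1 0" --pt "62 0 0 1 0"

```text
t: 20.15
eef_pos: [580.8, 203.3, 5.6]
tool_rot: [0.0, -0.048, 0.999, 0.011]
contact_force: [-0.1, 0.3, 0.1]
finger_gap: 62.0
finger_force: 0.0
```

Emit:
apply_moves --pt "62 0 0 -30 0" --pt "62 0 0 -75 0" --pt "62 0 0 -125 0" --pt "85 0 0 -175 0" --pt "85 0 0 -210 0"

```text
t: 20.65
eef_pos: [580.9, 198.5, 218.8]
tool_rot: [0.001, -0.048, 0.999, 0.012]
contact_force: [0.2, -0.4, -0.2]
finger_gap: 84.7
finger_force: 0.0
```

```bash
python3 -c "
from h import *
go(495,-410,120,-.07)"
```

```text
tcp [580.9 198.5 218.8] yaw -3.046 t 20.6 F [ 0.2 -0.4 -0.2] gap 84.7 -> move [143.7, -599.7, 84.4] turn 9.5 j6 -0.62 up axis [ 0.001  0.023 -1.   ]
```

Emit:
apply_moves --pt "85 10 -48 0 0" --pt "85 20 -96 0 0" --pt "85 30 -144 0 0" --pt "85 40 -190 0 0" --pt "85 50 -236 0 0"

```text
t: 21.15
eef_pos: [552.8, -43.0, 209.8]
tool_rot: [-0.0, -0.048, 0.999, 0.011]
contact_force: [0.2, 0.3, -0.2]
finger_gap: 85.1
finger_force: 0.0
```

Emit:
apply_moves --pt "85 10 -48 0 0" --pt "85 20 -96 0 0" --pt "85 30 -130 0 0" --pt "85 30 -130 0 0"

```text
t: 21.55
eef_pos: [534.8, -177.3, 206.5]
tool_rot: [-0.001, -0.045, 0.999, 0.01]
contact_force: [0.4, 0.1, -0.8]
finger_gap: 85.0
finger_force: 0.0
```

```bash
python3 - <<'E'
from h import *
for k in('pill_box','hearing_charger'): find(k,cap=k=='pill_box')
for n in('top','scene'):
    for r in arm.regions_of('glasses_case',n)[:2]: print(n,r['p'],r['point'],rect(r['mask'],n,50))
go(495,-410,120,-.07)
E
```

```text
pill_box top 0.74 [441.2, 220.1] (495, -409, 151, 44, -4.2)
pill_box scene 0.64 [215.0, 183.5] (506, -408, 168, 69, -3.3)
['top', 'scene'] [ 495.3 -410. ] -0.061 0.837
['top'] [ 494.1 -411.3] -0.08 0.881
['scene'] [ 503.2 -406.4] -0.038 0.871
hearing_charger scene 0.65 [242.4, 188.2] (479, -319, 89, 89, -33.3)
['scene'] [ 476.1 -318.7] -0.592 0.74
top 0.9 [271.3, 193.5] (578, 202, 139, 39, 2.6)
tcp [ 535.9 -172.4  206. ] yaw -3.045 t 21.9 F [ 0.3  0.4 -0.7] gap 85.1 -> move [63.6, -234.3, 80.9] turn 9.6 j6 -0.62 up axis [-0.003  0.022 -1.   ]
```

Emit:
apply_moves --pt "85 0 45 0 0" --pt "85 0 90 0 0" --pt "85 0 130 0 0" --pt "85 0 130 0 0"

```text
t: 22.35
eef_pos: [522.9, -39.8, 209.3]
tool_rot: [-0.001, -0.05, 0.999, 0.011]
contact_force: [-1.1, -0.3, 0.8]
finger_gap: 84.8
finger_force: 0.0
```

```bash
python3 - <<'E'
from h import *
for k in('hearing_charger','pill_box'): find(k,cap=k=='hearing_charger')
a=save('top','t8.png')[120:320,280:480,::-1];cv2.imwrite('pics/t8c.png',cv2.resize(a,None,fx=2.5,fy=2.5))
E
```

```text
hearing_charger top 0.78 [419.6, 226.0] (468, -324, 81, 46, -34.1)
hearing_charger scene 0.8 [242.5, 187.5] (481, -317, 94, 82, 48.9)
['top', 'scene'] [ 469.4 -326.4] -0.636 0.751
['top'] [ 467.8 -326.7] -0.665 0.799
['scene'] [ 480.  -316.5] -0.855 0.772
pill_box top 0.57 [439.8, 218.9] (495, -408, 153, 48, -5.1)
pill_box scene 0.77 [216.9, 184.4] (505, -405, 171, 66, -1.7)
['top', 'scene'] [ 495.9 -410.3] -0.069 0.839
['top'] [ 493.3 -410.8] -0.092 0.92
['scene'] [ 506.1 -403.9] -0.013 0.858
```

View pics/t8c.png

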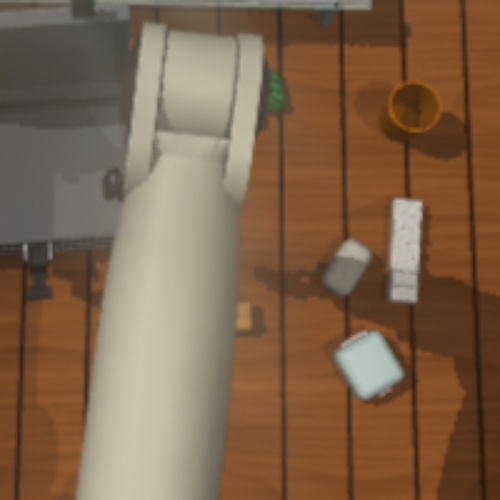

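The charger has been knocked to about (470,−325), shown at crop (347,267), and is now close to the pill box. I take it first, with a 70 mm opening.

```bash
python3 -c "
from h import *
go(470,-324.5,100,-.62)"
```

```text
tcp [523.3 -44.9 208.5] yaw -3.048 t 22.7 F [-0.7 -0.1  0.1] gap 84.9 -> move [79.2, -275.7, 102.6] turn 40.9 j6 0.02 up axis [-0.004  0.022 -1.   ]
```

Emit:
apply_moves --pt "70 13 -46 0 0" --pt "70 26 -92 0 8" --pt "70 39 -138 0 16" --pt "70 52 -184 0 24" --pt "70 66 -230 10 32"

```text
t: 23.2
eef_pos: [478.9, -281.9, 194.6]
tool_rot: [-0.003, 0.233, 0.972, 0.01]
contact_force: [1.6, 0.0, 0.8]
finger_gap: 70.2
finger_force: 0.0
```

```bash
python3 -c "
from h import *
go(470,-324.5,60,-.62)"
```

```text
tcp [ 478.9 -281.9  194.6] yaw 2.671 t 23.2 F [1.6 0.  0.8] gap 70.2 -> move [-12.9, -44.4, 133.7] turn 8.6 j6 0.02 up axis [-0.002  0.021 -1.   ]
```

Emit:
apply_moves --pt "70 -6 -22 30 4" --pt "70 -12 -44 60 8.5" --pt "70 -12 -44 95 8.5" --pt "70 -12 -44 120 8.5" --pt "70 -12 -44 120 8.5"

```text
t: 23.7
eef_pos: [467.6, -320.7, 68.7]
tool_rot: [-0.008, 0.302, 0.953, 0.011]
contact_force: [-1.3, 0.5, -0.1]
finger_gap: 70.2
finger_force: 0.0
```

```bash
python3 -c "
from h import *
go(470,-324.5,-13,-.62)"
```

```text
tcp [ 467.6 -320.7   68.7] yaw 2.528 t 23.7 F [-1.3  0.5 -0.1] gap 70.2 -> move [-5.9, -3.0, 81.6] turn 0.4 j6 0.02 up axis [-0.009  0.026 -1.   ]
```

Emit:
apply_moves --pt "70 -3 -3 30 0" --pt "70 -3 -3 60 0" --pt "70 -3 -3 75 0" --pt "70 -3 -3 82 0" --pt "70 -3 -3 82 0"

```text
t: 24.2
eef_pos: [470.5, -323.6, -9.0]
tool_rot: [-0.005, 0.301, 0.954, 0.01]
contact_force: [-0.3, 0.3, 0.6]
finger_gap: 70.2
finger_force: 0.0
```

Emit:
apply_moves --pt "30 0 0 0 0" --pt "30 0 0 0 0" --pt "30 0 0 0 0" --pt "30 0 0 0 0" --pt "30 0 0 0 0"

```text
t: 24.7
eef_pos: [471.5, -324.2, -7.3]
tool_rot: [-0.004, 0.301, 0.954, 0.009]
contact_force: [0.0, 0.7, 7.0]
finger_gap: 44.9
finger_force: 62.5
```

Gripped (gap 45). Lift and carry to the −80 slot.

Emit:
apply_moves --pt "30 0 0 -20 0" --pt "30 0 0 -60 0" --pt "30 0 0 -105 0" --pt "30 0 0 -150 0" --pt "30 0 0 -190 0"

```text
t: 25.2
eef_pos: [471.2, -327.7, 183.7]
tool_rot: [-0.004, 0.301, 0.954, 0.01]
contact_force: [-0.1, -0.5, -1.1]
finger_gap: 44.4
finger_force: 61.6
```

```bash
python3 -c "
from h import *
t=cw([0,-80,0])
go(t[0],t[1],180,CY)"
```

```text
tcp [ 471.2 -327.7  183.7] yaw 2.53 t 25.2 F [-0.1 -0.5 -1.1] gap 44.4 -> move [113.7, 376.3, 11.2] turn -40.5 j6 -0.02 up axis [-0.002  0.021 -1.   ]
```

Emit:
apply_moves --pt "30 12 40 0 0" --pt "30 24 80 0 0" --pt "30 37 122 0 0" --pt "30 50 164 0 0" --pt "30 62 206 0 0"

```text
t: 25.7
eef_pos: [538.9, -121.8, 185.7]
tool_rot: [-0.004, 0.301, 0.954, 0.01]
contact_force: [1.1, -0.7, -1.1]
finger_gap: 44.7
finger_force: 61.6
```

Emit:
apply_moves --pt "30 13 40 0 -8" --pt "30 25 85 0 -16" --pt "30 38 127 0 -24" --pt "30 51 169 0 -32" --pt "30 51 169 0 -40.4"

```text
t: 26.2
eef_pos: [594.9, 48.9, 188.3]
tool_rot: [-0.001, -0.052, 0.999, 0.012]
contact_force: [-0.9, -1.0, -2.6]
finger_gap: 44.7
finger_force: 61.7
```

```bash
python3 -c "
from h import *
t=cw([0,-80,0])
go(t[0],t[1],9,CY)"
```

```text
tcp [594.9  48.9 188.3] yaw -3.038 t 26.2 F [-0.9 -1.  -2.6] gap 44.7 -> move [0.9, -7.1, 179.2] turn 0.5 j6 -0.02 up axis [-0.003  0.023 -1.   ]
```

Emit:
apply_moves --pt "30 1 -2 45 0" --pt "30 1 -4 90 0" --pt "30 1 -6 135 0" --pt "30 1 -7 165 0" --pt "30 1 -7 179 0"

```text
t: 26.7
eef_pos: [591.3, 41.0, 6.4]
tool_rot: [-0.003, -0.047, 0.999, 0.011]
contact_force: [-1.3, 4.5, 50.7]
finger_gap: 44.9
finger_force: 70.1
```

Emit:
apply_moves --pt "30 0 0 1 0" --pt "62 0 0 1 0" --pt "62 0 0 1 0" --pt "62 0 0 1 0"

```text
t: 27.1
eef_pos: [593.8, 41.1, 9.5]
tool_rot: [-0.0, -0.047, 0.999, 0.011]
contact_force: [0.1, -0.4, 0.1]
finger_gap: 62.2
finger_force: 0.0
```

Emit:
apply_moves --pt "62 0 0 -30 0" --pt "62 0 0 -75 0" --pt "62 0 0 -125 0" --pt "70 0 0 -170 0" --pt "70 0 0 -200 0"

```text
t: 27.6
eef_pos: [594.3, 36.6, 212.8]
tool_rot: [0.001, -0.047, 0.999, 0.011]
contact_force: [1.4, 0.6, 0.3]
finger_gap: 69.8
finger_force: 0.0
```

```bash
python3 -c "
from h import *
find('pill_box')
go(494,-410.5,150,-.08)"
```

```text
pill_box top 0.74 [440.0, 219.6] (493, -408, 155, 47, -1.9)
pill_box scene 0.85 [214.5, 182.9] (505, -407, 174, 76, -3.4)
['top', 'scene'] [ 494.3 -410.7] -0.076 0.865
['top'] [ 492.4 -411.2] -0.07 0.935
['scene'] [ 503.9 -405.7] -0.075 0.918
tcp [594.2  36.7 209.1] yaw -3.048 t 27.8 F [-0.3 -0.6 -0.8] gap 70.2 -> move [141.5, -437.1, 49.4] turn 9.9 j6 -0.61 up axis [-0.002  0.022 -1.   ]
```

Emit:
apply_moves --pt "70 14 -44 0 0" --pt "70 28 -88 0 0" --pt "70 42 -132 0 0" --pt "70 56 -176 0 0" --pt "70 70 -220 0 0"

```text
t: 28.3
eef_pos: [543.4, -190.3, 201.9]
tool_rot: [-0.002, -0.047, 0.999, 0.011]
contact_force: [0.7, -0.7, 0.1]
finger_gap: 69.8
finger_force: 0.0
```

Emit:
apply_moves --pt "70 14 -44 10 0" --pt "70 28 -88 20 0" --pt "70 42 -132 30 0" --pt "70 56 -176 40 5" --pt "70 71 -217 50 10"

```text
t: 28.8
eef_pos: [492.7, -411.9, 146.5]
tool_rot: [-0.003, 0.042, 0.999, 0.012]
contact_force: [0.2, 0.8, 0.8]
finger_gap: 69.9
finger_force: 0.0
```

Emit:
apply_moves --pt "70 0 0 40 0" --pt "70 0 0 70 0" --pt "70 0 0 70 0"

```text
t: 29.1
eef_pos: [490.8, -407.0, 72.3]
tool_rot: [-0.006, 0.041, 0.999, 0.014]
contact_force: [0.9, -0.4, -1.3]
finger_gap: 69.7
finger_force: 0.0
```

```bash
python3 -c "
from h import *
go(494.5,-410,-18,-.075)"
```

```text
tcp [ 490.8 -407.    72.3] yaw 3.06 t 29.1 F [ 0.9 -0.4 -1.3] gap 69.7 -> move [-5.1, -5.1, 90.2] turn -0.4 j6 -0.62 up axis [-0.011  0.028 -1.   ]
```

Emit:
apply_moves --pt "70 -3 -4 30 0" --pt "70 -3 -4 60 0" --pt "70 -3 -4 80 0" --pt "70 -3 -4 89 0" --pt "70 -3 -4 89 0"

```text
t: 29.6
eef_pos: [495.8, -410.6, -10.7]
tool_rot: [-0.003, 0.04, 0.999, 0.011]
contact_force: [0.1, -0.4, 0.5]
finger_gap: 70.1
finger_force: 0.0
```

Emit:
apply_moves --pt "25 0 0 0 0" --pt "25 0 0 0 0" --pt "25 0 0 0 0" --pt "25 0 0 0 0" --pt "25 0 0 0 0"

```text
t: 30.1
eef_pos: [497.0, -411.9, -8.0]
tool_rot: [-0.001, 0.041, 0.999, 0.01]
contact_force: [-0.8, 0.7, 6.1]
finger_gap: 37.2
finger_force: 59.9
```

The pads hold only the top of the box, so I re-grip 8 mm lower.

Emit:
apply_moves --pt "60 0 0 0 0" --pt "60 0 0 0 0" --pt "60 0 0 4 0" --pt "60 0 0 8 0" --pt "60 0 0 8 0"

```text
t: 30.6
eef_pos: [495.5, -410.6, -19.4]
tool_rot: [-0.003, 0.041, 0.999, 0.011]
contact_force: [-0.9, -0.2, -0.2]
finger_gap: 59.8
finger_force: 0.0
```

Emit:
apply_moves --pt "25 0 0 0 0" --pt "25 0 0 0 0" --pt "25 0 0 0 0" --pt "25 0 0 0 0" --pt "25 0 0 0 0"

```text
t: 31.1
eef_pos: [496.1, -411.1, -18.1]
tool_rot: [-0.002, 0.041, 0.999, 0.011]
contact_force: [0.9, 0.6, 2.1]
finger_gap: 38.3
finger_force: 61.4
```

Emit:
apply_moves --pt "25 0 0 -20 0" --pt "25 0 0 -60 0" --pt "25 0 0 -105 0" --pt "25 0 0 -150 0" --pt "25 0 0 -200 0"

```text
t: 31.6
eef_pos: [496.1, -414.9, 182.5]
tool_rot: [-0.003, 0.041, 0.999, 0.011]
contact_force: [1.1, -1.2, -1.7]
finger_gap: 38.2
finger_force: 61.1
```

```bash
python3 -c "
from h import *
t=cw([0,-2,0])
go(t[0],t[1],185,CY)"
```

```text
tcp [ 496.1 -414.9  182.5] yaw 3.061 t 31.6 F [ 1.1 -1.2 -1.7] gap 38.2 -> move [-46.6, 543.9, 9.3] turn -10.1 j6 0.11 up axis [-0.005  0.023 -1.   ]
```

Emit:
apply_moves --pt "25 -3 40 0 0" --pt "25 -7 85 0 0" --pt "25 -11 130 0 0" --pt "25 -15 175 0 0" --pt "25 -19 220 0 0"

```text
t: 32.1
eef_pos: [533.3, -195.9, 186.0]
tool_rot: [-0.002, 0.041, 0.999, 0.011]
contact_force: [1.8, 0.5, -1.6]
finger_gap: 38.2
finger_force: 61.1
```

Emit:
apply_moves --pt "25 -4 45 0 0" --pt "25 -8 90 0 0" --pt "25 -12 135 0 0" --pt "25 -16 180 0 0" --pt "25 -20 225 0 0"

```text
t: 32.6
eef_pos: [571.5, 26.8, 190.8]
tool_rot: [-0.002, 0.041, 0.999, 0.011]
contact_force: [0.3, -1.0, -1.3]
finger_gap: 38.8
finger_force: 61.1
```

Emit:
apply_moves --pt "25 -4 40 0 -4" --pt "25 -8 80 0 -8" --pt "25 -8 96 0 -10" --pt "25 -8 96 0 -10" --pt "25 -8 96 0 -10"

```text
t: 33.1
eef_pos: [587.2, 119.5, 192.7]
tool_rot: [-0.002, -0.046, 0.999, 0.011]
contact_force: [0.5, -0.1, -1.1]
finger_gap: 38.2
finger_force: 61.1
```

```bash
python3 -c "
from h import *
t=cw([0,-2,0])
go(t[0],t[1],-2,CY)
save('top','t9.png')"
```

```text
tcp [587.2 119.5 192.7] yaw -3.049 t 33.1 F [ 0.5 -0.1 -1.1] gap 38.2 -> move [-0.3, -0.2, 194.7] turn -0.2 j6 0.11 up axis [-0.004  0.021 -1.   ]
```

Emit:
apply_moves --pt "25 0 0 45 0" --pt "25 0 0 90 0" --pt "25 0 0 135 0" --pt "25 0 0 170 0" --pt "25 0 0 185 0"

```text
t: 33.65
eef_pos: [584.6, 122.1, 4.4]
tool_rot: [-0.004, -0.045, 0.999, 0.011]
contact_force: [-1.2, -0.6, -0.7]
finger_gap: 38.6
finger_force: 61.1
```

Emit:
apply_moves --pt "25 0 0 5 0" --pt "25 0 0 9 0" --pt "55 0 0 9 0" --pt "55 0 0 9 0" --pt "55 0 0 9 0"

```text
t: 34.15
eef_pos: [587.6, 124.4, 0.5]
tool_rot: [-0.0, -0.047, 0.999, 0.011]
contact_force: [-0.4, -0.3, 0.2]
finger_gap: 55.0
finger_force: 0.0
```

Emit:
apply_moves --pt "55 0 0 -30 0" --pt "55 0 0 -75 0" --pt "55 0 0 -125 0" --pt "55 0 0 -175 0" --pt "0 0 0 -220 0"

```text
t: 34.65
eef_pos: [587.4, 119.4, 222.6]
tool_rot: [0.0, -0.047, 0.999, 0.011]
contact_force: [1.0, -0.6, -0.3]
finger_gap: 41.8
finger_force: 0.0
```

Emit:
apply_moves --pt "0 10 -48 0 0" --pt "0 20 -96 0 0" --pt "0 20 -145 -10 0" --pt "0 20 -195 -20 0" --pt "0 20 -240 -30 0"

```text
t: 35.15
eef_pos: [589.9, -124.1, 245.0]
tool_rot: [-0.001, -0.047, 0.999, 0.011]
contact_force: [1.6, 0.6, 0.7]
finger_gap: 0.0
finger_force: 0.0
```

```bash
python3 - <<'E'
from h import *
save('top','t10.png');save('scene','s10.png')
print(lidfit('scene'))
for k in DIM:
    for n in('top','scene'):
        for r in arm.regions_of(k,n)[:1]: print(k,n,round(r['p'],2),r['point'],rect(r['mask'],n,45))
go(700,-70,300,CY)
a=cv2.imread('pics/t10.png')[110:310,160:480];cv2.imwrite('pics/t10c.png',cv2.resize(a,None,fx=2.5,fy=2.5))
E
```

```text
(np.float64(1.76), np.float64(0.94340419541039), 0.81)
glasses_case top 0.97 [273.7, 195.0] (578, 202, 138, 40, 6.6)
pill_box top 0.64 [298.9, 233.1] (446, 112, 67, 24, 2.0)
hearing_charger top 0.76 [320.7, 188.9] (588, 40, 77, 50, 1.5)
oximeter top 0.28 [202.5, 178.4] (619, 452, 118, 87, 8.0)
tcp [ 590.1 -121.3  243.7] yaw -3.047 t 35.8 F [0.6 0.5 0.5] gap 0.2 -> move [-114.2, 41.9, -55.5] turn -0.1 j6 -0.2 up axis [-0.004  0.022 -1.   ]
```

View pics/t10c.png

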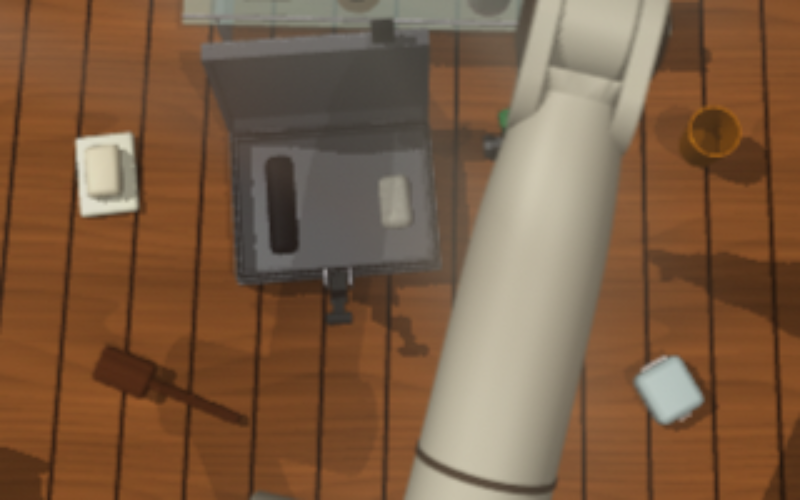

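The spectacle case (282,205) and charger (395,200) are in the case, but the pill box isn't visible. I move the arm to the left side and search.

Emit:
apply_moves --pt "0 20 48 0 0" --pt "0 40 96 0 0" --pt "0 50 145 0 0" --pt "0 50 195 0 0" --pt "0 50 245 0 0"

```text
t: 36.3
eef_pos: [516.8, 115.2, 249.7]
tool_rot: [-0.001, -0.047, 0.999, 0.011]
contact_force: [1.0, -1.0, -1.4]
finger_gap: 0.2
finger_force: 0.0
```

Emit:
apply_moves --pt "0 0 48 0 0" --pt "0 0 96 0 0" --pt "0 0 145 0 0" --pt "0 0 190 0 0" --pt "0 0 220 0 0"

```text
t: 36.8
eef_pos: [496.2, 335.4, 253.7]
tool_rot: [-0.001, -0.048, 0.999, 0.011]
contact_force: [1.1, -0.2, -0.3]
finger_gap: -0.2
finger_force: 0.0
```

```bash
python3 - <<'E'
from h import *
a=save('top','t11.png');save('scene','s11.png')
for n in('top','scene'):
    for r in arm.regions_of('pill_box',n): print(n,round(r['p'],2),r['point'],rect(r['mask'],n,25),r['mask'].sum())
# bright white blobs on deck
for f,n in(('t11','top'),('s11','scene'),('t9','top'),('t10','top')):
    im=cv2.imread(f'pics/{f}.png').astype(int); m=((im.min(2)>150)&(im.max(2)-im.min(2)<40)).astype(np.uint8)
    c,_,st,ce=cv2.connectedComponentsWithStats(m)
    print(f,[(ce[i].round().astype(int).tolist(),int(st[i][4])) for i in range(1,c) if st[i][4]>25][:12])
go(587,123,100,CY)
E
```

```text
t11 [([624, 128], 8964), ([140, 91], 4234), ([196, 73], 588), ([238, 76], 397), ([280, 79], 191), ([315, 82], 44), ([258, 92], 1196), ([349, 93], 1054), ([417, 96], 192), ([187, 151], 402), ([63, 166], 4156), ([162, 151], 709)]
s11 [([92, 142], 41353), ([374, 4], 63), ([322, 15], 87), ([450, 15], 155), ([332, 26], 102), ([448, 49], 1238), ([367, 53], 74), ([386, 75], 201), ([274, 74], 88), ([550, 81], 144), ([6, 98], 200), ([418, 99], 27)]
t9 [([624, 128], 8964), ([140, 91], 4217), ([196, 73], 586), ([238, 76], 399), ([280, 79], 192), ([315, 82], 46), ([258, 92], 1224), ([349, 93], 1066), ([417, 96], 193), ([301, 127], 314), ([280, 121], 465), ([262, 134], 306)]
t10 [([624, 128], 8955), ([140, 91], 4201), ([196, 73], 579), ([238, 76], 395), ([280, 79], 182), ([315, 82], 41), ([257, 92], 1164), ([340, 93], 852), ([417, 95], 167), ([377, 119], 360), ([400, 115], 617), ([417, 131], 384)]
tcp [496.8 333.  253.6] yaw -3.046 t 37.0 F [-0.4 -0.3 -0. ] gap 0.0 -> move [-70.1, -220.9, 148.7] turn -0.0 j6 0.11 up axis [-0.004  0.021 -1.   ]
```

```bash
python3 - <<'E'
import cv2,numpy as np
L=lambda f:cv2.imread(f'pics/{f}.png')
t=lambda f:cv2.resize(L(f)[110:330,140:480],(400,259),interpolation=cv2.INTER_CUBIC)
s=lambda f:cv2.resize(L(f)[60:320,150:490],(400,306),interpolation=cv2.INTER_CUBIC)
cv2.imwrite('pics/m.png',np.vstack([np.hstack([t('t11'),t('t9')]),np.hstack([s('s11'),s('s10')])]))
E
```

```text
(no output)
```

View pics/m.png

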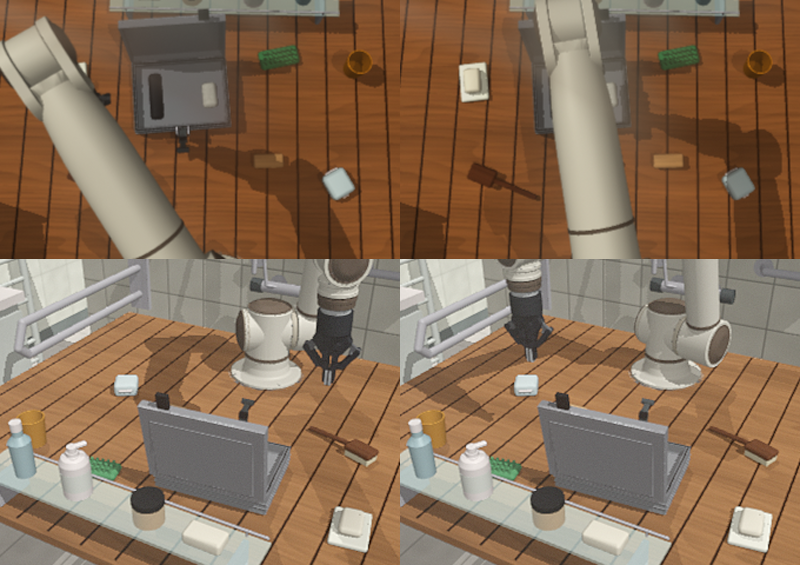

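```bash
python3 - <<'E'
from h import *
print(ray('top',[[268,308],[258,308],[300,330]],0).round(),proj('top',[[0,0,0]]))
for f in('t6','t8','t9','t10','t11'):
    im=cv2.imread(f'pics/{f}.png')
    print(f,[[im[r,c].tolist() for c in range(250,300,9)] for r in(300,308,316)])
im=cv2.imread('pics/t10.png').astype(int);m=((im.max(2)-im.min(2))<45).astype(np.uint8);m[:,:220]=0;m[:285]=0
c,_,st,ce=cv2.connectedComponentsWithStats(m);print([(st[i].tolist(),ce[i].round()) for i in range(1,c) if st[i][4]>30])
# strip over the case interior
for x in(-60,-30,0,30,60):
    P=proj('top',[cw([x,y,20]) for y in range(-125,130,10)]).round().astype(int)
    print(x,[int(cv2.imread('pics/t11.png')[q[1],q[0]].mean()) for q in P])
E
```

```text
[[174. 205.   0.]
 [173. 240.   0.]
 [102.  91.   0.]] [[325.64441334 361.24458366]]
t6 [[[36, 68, 114], [32, 59, 96], [41, 77, 127], [42, 79, 130], [37, 60, 93], [49, 87, 138]], [[34, 63, 104], [29, 48, 76], [41, 77, 126], [42, 76, 122], [32, 48, 72], [47, 84, 134]], [[37, 69, 113], [28, 42, 65], [39, 70, 114], [46, 84, 135], [34, 48, 68], [51, 90, 144]]]
t8 [[[34, 68, 114], [29, 57, 96], [35, 67, 111], [36, 68, 113], [30, 52, 81], [42, 75, 121]], [[32, 63, 104], [24, 45, 75], [35, 67, 112], [35, 65, 106], [27, 44, 67], [39, 72, 115]], [[33, 66, 112], [23, 38, 62], [35, 67, 112], [37, 70, 116], [28, 41, 59], [43, 77, 124]]]
t9 [[[38, 70, 115], [35, 62, 98], [43, 76, 122], [46, 82, 133], [147, 168, 175], [166, 189, 195]], [[36, 65, 105], [31, 50, 78], [44, 81, 130], [45, 79, 124], [52, 65, 78], [55, 70, 84]], [[38, 70, 114], [29, 44, 65], [46, 83, 132], [48, 85, 137], [134, 153, 160], [165, 187, 193]]]
t10 [[[35, 68, 114], [31, 59, 96], [36, 67, 111], [42, 79, 131], [35, 59, 93], [47, 85, 138]], [[35, 64, 105], [30, 50, 79], [68, 81, 89], [41, 70, 111], [31, 47, 71], [45, 82, 132]], 
[... 782 characters left out ...]
[529., 362.])), ([228, 369, 2, 31, 31], array([228., 384.]))]
-60 [100, 101, 101, 101, 102, 103, 103, 104, 105, 106, 106, 107, 107, 108, 109, 109, 109, 109, 110, 33, 32, 32, 43, 110, 111, 73]
-30 [101, 101, 91, 134, 143, 134, 127, 102, 103, 103, 104, 105, 106, 106, 107, 108, 108, 108, 109, 35, 38, 44, 39, 111, 111, 73]
0 [97, 100, 102, 139, 148, 156, 128, 101, 101, 102, 102, 102, 103, 104, 104, 105, 106, 107, 107, 41, 41, 45, 40, 94, 110, 73]
30 [96, 101, 88, 141, 150, 156, 151, 102, 102, 101, 102, 102, 102, 103, 103, 103, 102, 105, 105, 48, 48, 49, 47, 109, 108, 89]
60 [96, 101, 101, 101, 101, 101, 102, 102, 102, 102, 102, 102, 102, 103, 103, 102, 103, 103, 103, 55, 55, 58, 54, 93, 106, 76]
```

```bash
python3 - <<'E'
from h import *
def blobs(a,b,th=45,mn=25):
    A,B=[cv2.GaussianBlur(cv2.imread(f'pics/{f}.png'),(3,3),0).astype(int) for f in(a,b)]
    m=(np.abs(A-B).max(2)>th).astype(np.uint8)
    c,_,st,ce=cv2.connectedComponentsWithStats(m)
    print(a,b,[(st[i].tolist(),A[int(ce[i][1]),int(ce[i][0])].tolist(),B[int(ce[i][1]),int(ce[i][0])].tolist()) for i in range(1,c) if st[i][4]>mn])
blobs('t10','t11');blobs('t10','t8');blobs('t11','t8');blobs('s10','s11');blobs('s11','s7')
E
```

```text
t10 t11 [([368, 95, 12, 26, 107], [56, 67, 77], [134, 153, 155]), ([384, 95, 9, 6, 31], [114, 130, 135], [188, 198, 187]), ([318, 99, 107, 301, 14706], [159, 180, 188], [45, 78, 112]), ([133, 124, 157, 207, 10893], [28, 52, 89], [165, 186, 193]), ([218, 184, 16, 17, 142], [40, 80, 133], [46, 50, 54]), ([194, 188, 21, 6, 75], [189, 209, 212], [129, 148, 154]), ([524, 237, 10, 16, 130], [26, 49, 83], [39, 77, 130]), ([475, 249, 24, 82, 1236], [24, 49, 84], [38, 78, 132]), ([395, 252, 13, 9, 55], [57, 90, 134], [29, 54, 89]), ([499, 253, 23, 64, 997], [26, 52, 89], [41, 83, 140]), ([525, 254, 9, 13, 91], [26, 50, 84], [39, 78, 132]), ([395, 266, 22, 20, 271], [57, 95, 147], [31, 59, 98]), ([387, 272, 5, 19, 48], [59, 93, 138], [29, 55, 91]), ([396, 287, 19, 4, 39], [54, 90, 138], [30, 56, 92]), ([289, 298, 15, 16, 71], [45, 81, 131], [48, 58, 66]), ([396, 303, 10, 4, 26], [51, 87, 138], [28, 54, 91]), ([458, 306, 14, 26, 170], [25, 51, 87], [38, 80, 135]), ([252, 316, 30, 18, 99], [143, 164, 171], [94, 111, 121]), ([397, 318, 21, 11, 94], [45, 83, 135], [27, 52, 89]), ([308, 322, 8, 32,
[... 6846 characters left out ...]
]), ([240, 102, 44, 44, 1279], [78, 113, 155], [166, 178, 181]), ([347, 105, 11, 33, 181], [58, 65, 76], [125, 135, 139]), ([358, 104, 17, 25, 225], [206, 218, 222], [126, 136, 140]), ([197, 139, 81, 67, 2420], [84, 123, 169], [83, 121, 167]), ([312, 141, 8, 5, 34], [86, 129, 175], [64, 93, 127]), ([189, 142, 58, 35, 394], [89, 130, 176], [67, 94, 128]), ([300, 146, 9, 15, 45], [61, 90, 125], [84, 124, 171]), ([373, 146, 32, 21, 396], [200, 212, 216], [137, 148, 152]), ([278, 163, 11, 16, 62], [65, 94, 129], [87, 128, 174]), ([294, 170, 13, 15, 97], [66, 99, 137], [93, 138, 185]), ([308, 183, 11, 5, 29], [64, 94, 131], [87, 130, 177]), ([250, 203, 22, 23, 315], [87, 128, 173], [53, 56, 60])]
```

Emit:
apply_moves --pt "0 45 0 0 0" --pt "0 90 0 0 0" --pt "0 130 -40 0 0" --pt "0 130 -88 0 0" --pt "0 130 -135 0 0"

```text
t: 37.5
eef_pos: [379.0, 183.9, 251.7]
tool_rot: [-0.0, -0.048, 0.999, 0.011]
contact_force: [2.1, -0.8, 0.3]
finger_gap: 0.1
finger_force: 0.0
```

```bash
python3 - <<'E'
from h import *
for i in range(2):
    for n in('top','scene'):
        save(n,f'{n}12.png')
        for r in arm.regions_of('pill_box',n): print(n,round(r['p'],2),r['point'],rect(r['mask'],n,25),int(r['mask'].sum()))
im=cv2.imread('pics/top12.png')
# coarse map of the case + surroundings: w white/grey, o wood, k dark
for r in range(112,232,4):
    s=''
    for c in range(235,350,2):
        p=im[r,c].astype(int); s+=('#' if p.min()>125 else 'o' if p[2]-p[0]>45 else '+' if p.mean()>85 else '.' if p.mean()>50 else 'k')
    print(r,s)
go(587,123,100,CY)
E
```

```text
112 #################+###########+++++++++###++##########+++++
116 #####+#######++##+++#########+#++++++++++++##########+++++
120 oooo+++++++++++++++++++++++++++++++++.....+++###+####+++++
124 ooooooo+..........+++++++++++++++++++.....+++++++.........
128 ooo+++++++++++++++++++++++++++++++++++++..................
132 ooo+++++++++++++++..................................o..ooo
136 ooo..............................................oooo..ooo
140 oooo.............................................ooooooooo
144 oooo.............................................ooooooooo
148 oooo.o...........................................ooooooooo
152 oooo.o...........................................ooooooooo
156 ooooooo..........................................ooooooooo
160 oooooooo.........................................ooooooooo
164 ooo.oooo+...........................................o.....
168 ooo.ooooo....++++++++++...................................
172 ooo.ooooo....+++++..++++++++++++++++++++++++++++.......ooo
176 ooo.ooooo....+++......++++++++++++++++++++++++++.......ooo
180 ooo.ooooo....+++......+++
[... 238 characters left out ...]
##.kkkkkkkk+++++++++++++++++#####+++++..oo.oooo
200 ##############.kkkkkkk.++++++++++++++++++++++++++..oo.oooo
204 ###############kkkkkkk.++++++++++++++++++++++++++..oo.oooo
208 #########+######.kkkkk.++++++++++++++++++++++++++..oo.oooo
212 ##########+#####+kkk+++++++++++++++++++++++++++++..oo.oooo
216 ###########+#####+kkk++++++++++++..................oo.oooo
220 ############+#####.kk......+....+.......koooooooooooo.oooo
224 ############++#####.koooo.........ooooookoooooooooooo.oooo
228 #########+++++######..oooook.kkkoooo.o.okoooooooooooo.oooo
tcp [380.4 186.5 251. ] yaw -3.047 t 37.9 F [-0.5  0.6  0.7] gap 0.1 -> move [-200.0, -86.0, 148.7] turn -0.1 j6 0.11 up axis [-0.004  0.022 -1.   ]
```

```bash
python3 - <<'E'
from h import *
for a,b in(('top12','t0'),('t11','t0'),('t10','t0'),('scene12','s0'),('s11','s0'),('s10','s0')):
    A,B=[cv2.GaussianBlur(cv2.imread(f'pics/{f}.png'),(3,3),0).astype(int) for f in(a,b)]
    m=((np.abs(A-B).max(2)>28)&(A.max(2)-A.min(2)<60)&(A.mean(2)>70)).astype(np.uint8)
    c,_,st,ce=cv2.connectedComponentsWithStats(m)
    print(a,[(st[i].tolist(),A[int(ce[i][1]),int(ce[i][0])].tolist()) for i in range(1,c) if st[i][4]>12])
print(np.round(arm.get_state()['joint_pos'],2),np.round(arm.get_state()['tau'],1))
E
```

```text
top12 [([308, 117, 10, 5, 26], [74, 81, 83]), ([318, 121, 14, 7, 61], [108, 109, 112]), ([208, 123, 153, 277, 15835], [131, 151, 157]), ([330, 136, 10, 27, 39], [58, 76, 99]), ([326, 162, 8, 41, 105], [79, 84, 92]), ([266, 172, 8, 11, 15], [62, 69, 76]), ([202, 175, 12, 19, 139], [80, 95, 102]), ([312, 181, 11, 19, 175], [144, 158, 164]), ([288, 199, 19, 17, 182], [110, 112, 114]), ([326, 206, 10, 9, 28], [86, 92, 103]), ([276, 215, 9, 4, 16], [102, 104, 106]), ([307, 214, 10, 2, 18], [93, 96, 101]), ([298, 218, 3, 6, 13], [104, 106, 110]), ([539, 290, 98, 110, 5167], [142, 149, 155]), ([591, 358, 5, 4, 15], [167, 182, 190]), ([557, 364, 11, 31, 265], [150, 148, 152])]
t11 [([308, 117, 10, 4, 25], [73, 80, 82]), ([240, 123, 95, 97, 2925], [64, 69, 74]), ([318, 122, 14, 6, 58], [107, 108, 111]), ([133, 124, 211, 276, 17385], [162, 183, 190]), ([331, 136, 7, 27, 31], [58, 74, 96]), ([194, 139, 11, 16, 36], [57, 71, 86]), ([312, 181, 11, 19, 167], [141, 155, 161]), ([288, 199, 16, 17, 164], [106, 108, 111]), ([303, 213, 14, 3, 24], [91, 94, 99]), ([270, 216, 15, 3, 26], [84, 85, 87]), (
[... 4220 characters left out ...]
, ([196, 119, 15, 10, 89], [198, 196, 197]), ([350, 123, 7, 7, 32], [111, 122, 126]), ([236, 125, 33, 29, 182], [53, 76, 105]), ([156, 134, 96, 51, 905], [66, 94, 126]), ([355, 135, 4, 10, 26], [55, 80, 111]), ([347, 154, 27, 18, 248], [187, 200, 203]), ([266, 178, 130, 78, 5662], [104, 104, 106]), ([207, 181, 7, 4, 13], [62, 88, 122]), ([209, 184, 12, 9, 36], [55, 79, 108]), ([246, 232, 25, 20, 180], [62, 88, 120]), ([289, 238, 19, 8, 75], [104, 104, 106]), ([270, 249, 10, 5, 28], [59, 81, 110]), ([346, 252, 19, 9, 82], [104, 104, 106]), ([299, 259, 22, 6, 24], [57, 78, 105]), ([329, 267, 29, 8, 34], [57, 80, 109])]
[ 0.44 -0.19 -0.    1.76  0.02  0.35] [ -0.6 -33.8  45.6  -0.    0.1   0. ]
```

Pixels show nothing in the middle slot. I check by touch with closed fingers there.

Emit:
apply_moves --pt "0 -45 -20 0 0" --pt "0 -90 -40 10 0" --pt "0 -135 -60 30 0" --pt "0 -180 -80 60 0" --pt "0 -200 -85 100 0"

```text
t: 38.4
eef_pos: [587.9, 122.6, 152.5]
tool_rot: [0.0, -0.047, 0.999, 0.011]
contact_force: [0.6, 0.0, 0.6]
finger_gap: 0.0
finger_force: 0.0
```

Emit:
apply_moves --pt "0 0 0 40 0" --pt "0 0 1 80 0" --pt "0 0 2 110 0" --pt "0 0 2 120 0" --pt "0 0 2 120 0"

```text
t: 38.9
eef_pos: [583.1, 127.8, 31.5]
tool_rot: [-0.003, -0.047, 0.999, 0.011]
contact_force: [-0.2, 0.5, 0.9]
finger_gap: -0.2
finger_force: 0.0
```

Emit:
apply_moves --pt "0 0 0 4 0" --pt "0 0 0 8 0" --pt "0 0 0 12 0" --pt "0 0 0 14 0"

```text
t: 39.3
eef_pos: [584.2, 127.4, 19.3]
tool_rot: [-0.001, -0.047, 0.999, 0.011]
contact_force: [0.4, 0.1, 0.4]
finger_gap: -0.0
finger_force: 0.0
```

```bash
python3 -c "
from h import *
go(587,123,20,CY)"
```

```text
tcp [584.2 127.4  19.3] yaw -3.048 t 39.3 F [0.4 0.1 0.4] gap -0.0 -> move [-2.3, -4.7, -0.8] turn -0.1 j6 0.11 up axis [-0.003  0.022 -1.   ]
```

Emit:
apply_moves --pt "0 0 0 3 0" --pt "0 0 0 6 0" --pt "0 0 0 9 0" --pt "0 0 0 11 0" --pt "0 0 0 12 0"

```text
t: 39.8
eef_pos: [584.2, 127.5, 11.2]
tool_rot: [0.0, -0.047, 0.999, 0.011]
contact_force: [-17.2, -4.3, 38.5]
finger_gap: 0.1
finger_force: 19.3
```

Emit:
apply_moves --pt "0 0 0 -20 0" --pt "0 0 0 -60 0" --pt "0 0 0 -60 0"

```text
t: 40.1
eef_pos: [586.6, 126.8, 72.4]
tool_rot: [0.002, -0.047, 0.999, 0.012]
contact_force: [0.2, 0.2, 1.0]
finger_gap: 0.1
finger_force: 0.0
```

```bash
python3 -c "
from h import *
t=cw([-62,-85,0])
go(t[0],t[1],20,CY)"
```

```text
tcp [586.6 126.8  72.4] yaw -3.048 t 40.1 F [0.2 0.2 1. ] gap 0.1 -> move [62.3, -87.6, 50.1] turn -0.2 j6 -0.03 up axis [ 0.004  0.023 -1.   ]
```

Emit:
apply_moves --pt "0 30 -44 0 0" --pt "0 62 -88 0 0" --pt "0 62 -88 25 0" --pt "0 62 -88 46 0" --pt "0 62 -88 50 0"

```text
t: 40.6
eef_pos: [528.9, 33.5, 12.8]
tool_rot: [-0.003, -0.046, 0.999, 0.011]
contact_force: [-0.9, -0.5, -0.2]
finger_gap: 0.0
finger_force: 0.0
```

Emit:
apply_moves --pt "0 0 0 4 0" --pt "0 0 0 7 0" --pt "0 0 0 10 0" --pt "0 0 0 12 0" --pt "0 0 0 14 0"

```text
t: 41.1
eef_pos: [530.7, 34.5, 1.3]
tool_rot: [-0.001, -0.047, 0.999, 0.011]
contact_force: [0.2, 1.1, -0.2]
finger_gap: 0.1
finger_force: 0.0
```

Contact came about 11 mm higher at the slot than here, so something stands in the slot. I check its width with a light pinch.

Emit:
apply_moves --pt "0 0 0 -35 0" --pt "20 0 0 -80 0" --pt "58 -25 40 -80 0" --pt "58 -58 86 -80 0" --pt "58 -58 86 -80 0"

```text
t: 41.6
eef_pos: [582.3, 127.4, 82.9]
tool_rot: [-0.001, -0.048, 0.999, 0.012]
contact_force: [-1.0, 0.2, -1.1]
finger_gap: 57.2
finger_force: 0.0
```

```bash
python3 -c "
from h import *
go(587.5,124.4,2,CY)"
```

```text
tcp [582.3 127.4  82.9] yaw -3.045 t 41.6 F [-1.   0.2 -1.1] gap 57.2 -> move [-4.9, -5.3, 80.8] turn 0.0 j6 0.11 up axis [-0.002  0.023 -1.   ]
```

Emit:
apply_moves --pt "58 -4 -5 30 0" --pt "58 -4 -5 60 0" --pt "58 -4 -5 76 0" --pt "58 -4 -5 80 0" --pt "58 -4 -5 80 0"

```text
t: 42.1
eef_pos: [584.2, 120.5, 2.6]
tool_rot: [-0.002, -0.047, 0.999, 0.011]
contact_force: [-0.3, 0.2, 0.2]
finger_gap: 57.8
finger_force: 0.0
```

Emit:
apply_moves --pt "20 0 0 0 0" --pt "20 0 0 0 0" --pt "20 0 0 0 0" --pt "20 0 0 0 0" --pt "20 0 0 0 0" --force 25

```text
t: 42.6
eef_pos: [585.5, 120.9, 4.5]
tool_rot: [-0.0, -0.047, 0.999, 0.011]
contact_force: [0.2, 0.4, 6.6]
finger_gap: 39.0
finger_force: 26.1
```

The thing in the slot measures 40 mm across, so it is the pill box; the camera just doesn't show it. Release, rise and turn the tool to hook the lid from behind.

Emit:
apply_moves --pt "58 0 0 0 0" --pt "58 0 0 0 0" --pt "58 0 0 0 0" --pt "58 0 0 -40 0" --pt "58 0 0 -90 0"

```text
t: 43.1
eef_pos: [583.1, 118.5, 91.2]
tool_rot: [-0.004, -0.047, 0.999, 0.011]
contact_force: [0.6, 1.2, 0.1]
finger_gap: 58.1
finger_force: 0.0
```

Emit:
apply_moves --pt "58 0 0 -48 0" --pt "85 0 0 -96 0" --pt "85 0 0 -144 0" --pt "85 0 0 -192 0" --pt "85 0 0 -240 0"

```text
t: 43.6
eef_pos: [585.3, 113.4, 334.8]
tool_rot: [-0.001, -0.047, 0.999, 0.011]
contact_force: [1.1, 0.2, 0.4]
finger_gap: 85.0
finger_force: 0.0
```

```bash
python3 - <<'E'
from h import *
a=save('top','t13.png')
for r in arm.regions_of('pill_box','top'): print(round(r['p'],2),r['point'],rect(r['mask'],'top',39))
arm.capture('scene');print(lidfit('scene'))
for x in(-60,0,60):
    P=proj('top',[cw([x,y,39]) for y in range(-125,130,10)]).round().astype(int);print([int(a[q[1],q[0]].mean()) for q in P])
go(640,56,340,CY+np.pi/2)
print(np.round(arm.get_state()['joint_pos'],2))
E
```

```text
0.59 [313.2, 140.4] (788, 36, 154, 78, 1.4)
(np.float64(1.76), np.float64(0.9504608294930875), 0.59)
[108, 112, 103, 103, 108, 114, 123, 129, 138, 146, 153, 160, 164, 167, 170, 172, 173, 174, 173, 170, 165, 157, 141, 105, 99, 64]
[107, 111, 110, 98, 104, 110, 120, 129, 134, 141, 147, 154, 157, 162, 165, 167, 169, 170, 171, 170, 167, 161, 154, 127, 99, 64]
[107, 111, 112, 111, 97, 106, 113, 123, 129, 137, 145, 151, 156, 161, 163, 165, 166, 165, 165, 164, 160, 158, 151, 135, 104, 77]
tcp [586.5 113.7 333.9] yaw -3.048 t 43.8 F [ 0.4 -0.8 -0.7] gap 85.1 -> move [-47.9, -62.3, -7.4] turn 89.9 j6 1.56 up axis [-0.001  0.022 -1.   ]
[0.18 0.31 0.7  1.96 0.02 0.09]
```

Emit:
apply_moves --pt "85 -10 -12 0 8.5" --pt "85 -20 -24 0 17" --pt "85 -30 -36 0 25.5" --pt "85 -40 -50 0 34" --pt "85 -48 -62 -5 42.5"

```text
t: 44.3
eef_pos: [639.5, 55.6, 333.6]
tool_rot: [-0.007, 0.321, 0.947, 0.009]
contact_force: [0.8, -0.0, 0.2]
finger_gap: 85.1
finger_force: 0.0
```

Emit:
apply_moves --pt "85 0 0 0 8.5" --pt "85 0 0 0 17" --pt "85 0 0 0 25.5" --pt "85 0 0 0 34" --pt "85 0 0 0 42.5"

```text
t: 44.8
eef_pos: [639.1, 56.2, 334.2]
tool_rot: [-0.01, 0.643, 0.766, 0.006]
contact_force: [0.1, -0.1, -0.2]
finger_gap: 84.9
finger_force: 0.0
```

Emit:
apply_moves --pt "85 0 0 0 4.9" --pt "85 0 0 0 4.9"

```text
t: 45.0
eef_pos: [639.1, 56.2, 334.5]
tool_rot: [-0.01, 0.673, 0.74, 0.006]
contact_force: [0.1, 0.6, -0.2]
finger_gap: 85.1
finger_force: 0.0
```

```bash
python3 -c "
from h import *
go(732,56,335,CY+np.pi/2)"
```

```text
tcp [639.1  56.2 334.5] yaw 1.665 t 45.0 F [ 0.1  0.6 -0.2] gap 85.1 -> move [-8.9, 92.5, -1.2] turn -0.1 j6 1.55 up axis [-0.007  0.022 -1.   ]
```

Emit:
apply_moves --pt "85 -3 35 0 0" --pt "85 -6 65 0 0" --pt "85 -9 94 0 0" --pt "85 -9 94 0 0" --pt "85 -9 94 0 0"

```text
t: 45.5
eef_pos: [711.5, 54.9, 316.0]
tool_rot: [0.0, 0.672, 0.74, 0.016]
contact_force: [-0.7, 0.4, 0.3]
finger_gap: 85.1
finger_force: 0.0
```

```bash
python3 -c "
from h import *
go(732,56,250,CY+np.pi/2);print(np.round(arm.get_state()['joint_pos'],2))"
```

```text
tcp [711.5  54.9 316. ] yaw 1.667 t 45.5 F [-0.7  0.4  0.3] gap 85.1 -> move [-2.3, 18.9, 66.4] turn 0.0 j6 1.55 up axis [ 0.022  0.024 -0.999]
[0.07 0.71 1.23 2.07 0.02 1.54]
```

Emit:
apply_moves --pt "85 0 0 15 0" --pt "85 0 0 30 0" --pt "85 0 10 34 0" --pt "85 0 20 34 0" --pt "85 -1 26 34 0"

```text
t: 46.0
eef_pos: [738.2, 57.4, 285.6]
tool_rot: [0.002, 0.672, 0.74, 0.018]
contact_force: [0.8, -0.5, 0.1]
finger_gap: 85.2
finger_force: 0.0
```

```bash
python3 -c "
from h import *
go(738,56,245,CY+np.pi/2);print(np.round(arm.get_state()['joint_pos'],2))
for n in ('scene',):
    save(n,'s14.png');print(lidfit(n))
    for r in arm.regions_of('lid_tab',n)[:1]:print(r['p'],r['point'])
"
```

```text
tcp [738.2  57.4 285.6] yaw 1.668 t 46.0 F [ 0.8 -0.5  0.1] gap 85.2 -> move [-2.3, -1.5, 40.6] turn 0.0 j6 1.55 up axis [ 0.026  0.024 -0.999]
[0.07 0.74 1.23 2.02 0.02 1.54]
(np.float64(1.76), np.float64(0.9541231956552808), 0.88)
0.98 [325.5, 221.2]
```

Emit:
apply_moves --pt "85 0 0 20 0" --pt "85 0 0 40 0" --pt "85 0 0 40 0" --pt "85 0 -10 40 0" --pt "85 0 -20 40 0"

```text
t: 46.65
eef_pos: [719.3, 56.2, 244.4]
tool_rot: [0.001, 0.672, 0.74, 0.017]
contact_force: [-0.6, 0.9, 0.5]
finger_gap: 85.0
finger_force: 0.0
```

Emit:
apply_moves --pt "85 0 -12 0 0" --pt "85 0 -25 0 0" --pt "85 0 -40 0 0" --pt "85 0 -55 0 0" --pt "85 0 -70 0 0"

```text
t: 47.15
eef_pos: [650.1, 49.6, 243.6]
tool_rot: [0.002, 0.672, 0.74, 0.018]
contact_force: [2.7, -0.8, 0.9]
finger_gap: 84.8
finger_force: 1.1
```

Emit:
apply_moves --pt "85 0 -15 0 0" --pt "85 0 -30 0 0" --pt "85 0 -45 2 0" --pt "85 0 -60 4 0" --pt "85 0 -75 6 0"

```text
t: 47.65
eef_pos: [575.5, 42.7, 235.2]
tool_rot: [0.002, 0.673, 0.74, 0.018]
contact_force: [2.1, -0.2, 0.3]
finger_gap: 85.1
finger_force: 0.8
```

```bash
python3 -c "
from h import *
go(738,56,245,CY+np.pi/2)
save('scene','s15.png');print(lidfit('scene'))"
```

```text
tcp [575.5  42.7 235.2] yaw 1.666 t 47.6 F [ 2.1 -0.2  0.3] gap 85.1 -> move [-2.0, 163.2, -5.1] turn -0.0 j6 1.55 up axis [ 0.027  0.024 -0.999]
(np.float64(1.24), np.float64(0.963958605923635), 0.76)
```

Emit:
apply_moves --pt "85 0 -15 5 0" --pt "85 0 -30 11 0" --pt "85 0 -46 19 0" --pt "85 0 -62 28 0" --pt "85 0 -77 39 0"

```text
t: 48.25
eef_pos: [500.6, 36.3, 193.4]
tool_rot: [0.002, 0.673, 0.74, 0.018]
contact_force: [0.9, 0.5, 0.6]
finger_gap: 84.9
finger_force: 0.5
```

Emit:
apply_moves --pt "85 0 -14 10 0" --pt "85 0 -29 26 0" --pt "85 0 -40 40 0" --pt "85 0 -51 54 0" --pt "85 0 -60 68 0"

```text
t: 48.75
eef_pos: [442.6, 32.3, 123.6]
tool_rot: [0.001, 0.673, 0.74, 0.018]
contact_force: [0.8, 0.4, 0.9]
finger_gap: 84.8
finger_force: 0.4
```

```bash
python3 -c "
from h import *
go(738,56,245,CY+np.pi/2)
save('scene','s16.png');print(lidfit('scene'))
save('top','t16.png');print(lidfit('top'))"
```

```text
tcp [442.6  32.3 123.6] yaw 1.666 t 48.8 F [0.8 0.4 0.9] gap 84.8 -> move [-2.0, 299.6, -113.1] turn -0.0 j6 1.55 up axis [ 0.026  0.024 -0.999]
(np.float64(0.32), np.float64(0.9579919559064501), 0.82)
(np.float64(0.36), np.float64(0.7650880134115675), 0.87)
```

Emit:
apply_moves --pt "85 0 0 15 0" --pt "85 0 1 30 0" --pt "85 0 2 43 0" --pt "85 0 3 53 0" --pt "85 0 3 60 0"

```text
t: 49.45
eef_pos: [445.8, 34.0, 60.7]
tool_rot: [-0.0, 0.673, 0.74, 0.016]
contact_force: [0.9, 0.6, 0.5]
finger_gap: 85.0
finger_force: 0.3
```

Emit:
apply_moves --pt "85 0 0 3 0" --pt "85 0 0 6 0" --pt "85 0 0 9 0" --pt "85 0 0 11 0" --pt "85 0 0 13 0"

```text
t: 49.95
eef_pos: [445.0, 34.0, 48.9]
tool_rot: [-0.0, 0.673, 0.74, 0.015]
contact_force: [-9.2, -2.3, 1.5]
finger_gap: 85.0
finger_force: 4.7
```

```bash
python3 -c "
from h import *
go(738,56,245,CY+np.pi/2)
save('scene','s17.png');print(lidfit('scene'))"
```

```text
tcp [445.   34.   48.9] yaw 1.666 t 50.0 F [-9.2 -2.3  1.5] gap 85.0 -> move [-1.7, 298.0, -189.6] turn -0.1 j6 1.55 up axis [ 0.02   0.023 -1.   ]
(np.float64(0.0), np.float64(0.9552151996898023), 0.8)
```

Emit:
apply_moves --pt "85 0 0 -30 0" --pt "40 0 0 -70 0" --pt "0 0 35 -70 0" --pt "0 0 75 -70 0" --pt "0 0 75 -70 0"

```text
t: 50.55
eef_pos: [523.0, 40.0, 120.0]
tool_rot: [0.001, 0.673, 0.74, 0.017]
contact_force: [-2.2, -0.1, -1.6]
finger_gap: 27.7
finger_force: 0.0
```

Emit:
apply_moves --pt "0 0 0 20 0" --pt "0 0 0 40 0" --pt "0 0 0 50 0" --pt "0 0 0 55 0" --pt "0 0 0 57 0"

```text
t: 51.05
eef_pos: [520.7, 41.1, 64.3]
tool_rot: [0.001, 0.673, 0.74, 0.017]
contact_force: [0.2, 0.2, 0.5]
finger_gap: 0.2
finger_force: 0.3
```

Emit:
apply_moves --pt "0 0 0 1 0" --pt "0 0 0 2 0" --pt "0 0 0 3 0" --pt "0 0 0 4 0"

```text
t: 51.45
eef_pos: [521.5, 41.1, 63.0]
tool_rot: [0.002, 0.673, 0.74, 0.018]
contact_force: [-10.3, -1.4, 25.4]
finger_gap: -0.0
finger_force: 12.0
```

Emit:
apply_moves --pt "0 0 0 -40 0" --pt "0 0 0 -90 0" --pt "60 0 -40 -90 -8.5" --pt "85 30 -75 -90 -17" --pt "85 60 -105 -90 -25.5"

```text
t: 51.95
eef_pos: [407.7, 88.8, 149.6]
tool_rot: [0.005, 0.491, 0.871, 0.017]
contact_force: [0.6, 1.1, 0.7]
finger_gap: 43.4
finger_force: 0.0
```

Emit:
apply_moves --pt "85 0 0 0 -8.5" --pt "85 0 0 0 -17" --pt "85 0 0 0 -25.5" --pt "85 0 0 0 -34" --pt "85 0 0 0 -42.5"

```text
t: 52.45
eef_pos: [408.9, 88.9, 149.4]
tool_rot: [0.01, 0.141, 0.99, 0.014]
contact_force: [-0.5, 0.3, 0.5]
finger_gap: 85.0
finger_force: 0.0
```

Emit:
apply_moves --pt "85 0 0 0 -8.5" --pt "85 0 0 0 -17" --pt "85 0 0 0 -22" --pt "85 0 0 0 -22"

```text
t: 52.85
eef_pos: [408.9, 88.8, 149.3]
tool_rot: [0.013, -0.048, 0.999, 0.011]
contact_force: [0.1, -0.5, -0.4]
finger_gap: 85.3
finger_force: 0.0
```

```bash
python3 -c "
from h import *
g=cw([-178,0,127]);print(g,proj('scene',[g]),proj('top',[g]))
save('scene','s18.png');print(lidfit('scene'));save('top','t18.png')
for n in('scene','top'):
  for r in arm.regions_of('latch',n)[:1]:ys,xs=np.where(r['mask']);print(n,r['p'],r['point'],xs.min(),xs.max(),ys.min(),ys.max())
go(g[0],g[1],91,CY)"
```

```text
[409.31959426 108.43823508 127.        ] [[360.47758445 179.88004739]] [[295.81509976 237.28496459]]
(np.float64(0.0), np.float64(0.9310743165190605), 0.91)
scene 0.55 [358.5, 188.1] 352 366 178 203
tcp [408.7  88.8 148.9] yaw -3.049 t 53.1 F [0.9 0.4 0.4] gap 85.3 -> move [-1.0, 18.2, 58.3] turn -0.2 j6 0.16 up axis [ 0.023  0.024 -0.999]
```

Emit:
apply_moves --pt "85 -1 18 0 0" --pt "85 -1 18 20 0" --pt "85 -1 18 40 0" --pt "85 -1 18 56 0" --pt "85 -1 18 58 0"

```text
t: 53.6
eef_pos: [408.3, 108.0, 89.4]
tool_rot: [0.011, -0.047, 0.999, 0.011]
contact_force: [-1.3, -1.0, -0.4]
finger_gap: 85.0
finger_force: 0.0
```

Emit:
apply_moves --pt "20 0 0 0 0" --pt "20 0 0 0 0" --pt "20 0 0 0 0" --pt "20 0 0 0 0" --pt "20 0 0 0 0" --force 50

```text
t: 54.1
eef_pos: [409.6, 109.5, 92.5]
tool_rot: [0.013, -0.048, 0.999, 0.013]
contact_force: [-4.2, 8.4, 5.7]
finger_gap: 32.9
finger_force: 50.0
```

Emit:
apply_moves --pt "20 -9 0 -9 0" --pt "20 -27 0 -20 0" --pt "20 -47 0 -26 0" --pt "20 -68 0 -26 0" --pt "20 -89 0 -21 0"

```text
t: 54.6
eef_pos: [498.5, 118.3, 116.7]
tool_rot: [0.013, -0.048, 0.999, 0.014]
contact_force: [-3.8, 9.9, 5.0]
finger_gap: 31.7
finger_force: 49.1
```

Emit:
apply_moves --pt "20 -10 0 4 0" --pt "20 -19 0 10 0" --pt "20 -27 0 17 0" --pt "20 -33 0 23 0" --pt "20 -34 0 25 0"

```text
t: 55.1
eef_pos: [536.7, 122.4, 93.8]
tool_rot: [0.018, -0.048, 0.999, 0.014]
contact_force: [13.2, 9.8, 15.8]
finger_gap: 30.4
finger_force: 59.4
```

```bash
python3 -c "
from h import *
g=cw([-57,0,128]);go(g[0],g[1],94,CY)"
```

```text
tcp [536.7 122.4  93.8] yaw -3.046 t 55.1 F [13.2  9.8 15.8] gap 30.4 -> move [7.1, -1.7, -0.5] turn -0.1 j6 0.13 up axis [ 0.034  0.029 -0.999]
```

Emit:
apply_moves --pt "85 0 0 0 0" --pt "85 0 0 0 0" --pt "85 0 0 0 0" --pt "85 0 0 0 0" --pt "85 0 0 -40 0"

```text
t: 55.6
eef_pos: [528.1, 118.3, 125.4]
tool_rot: [0.008, -0.047, 0.999, 0.011]
contact_force: [0.7, -0.1, -0.7]
finger_gap: 84.8
finger_force: 0.0
```

Emit:
apply_moves --pt "40 4 0 -15 0" --pt "0 6 0 -25 0" --pt "0 6 0 -25 0" --pt "0 6 0 -25 0" --pt "0 6 0 -25 0"

```text
t: 56.1
eef_pos: [523.9, 117.7, 153.7]
tool_rot: [0.011, -0.047, 0.999, 0.011]
contact_force: [0.8, 0.5, 0.1]
finger_gap: 11.6
finger_force: 0.0
```

```bash
python3 -c "
from h import *
g=cw([-57,0,128]);go(g[0],g[1],112,CY)
save('scene','s19.png');print(lidfit('scene'))
for r in arm.regions_of('latch','scene')[:1]:ys,xs=np.where(r['mask']);print(r['p'],r['point'],xs.min(),xs.max(),ys.min(),ys.max())"
```

```text
tcp [523.9 117.7 153.7] yaw -3.047 t 56.1 F [0.8 0.5 0.1] gap 11.6 -> move [-5.1, 0.9, 41.9] turn -0.1 j6 0.13 up axis [ 0.021  0.023 -0.999]
(np.float64(0.0), np.float64(0.916083916083916), 0.93)
```

Press down on the bar with shut fingers: contact near TCP 109 means the latch is fully clamped.

Emit:
apply_moves --pt "0 -5 1 15 0" --pt "0 -5 1 30 0" --pt "0 -5 1 38 0" --pt "0 -5 1 42 0" --pt "0 -5 1 44 0"

```text
t: 56.75
eef_pos: [529.9, 120.3, 110.5]
tool_rot: [0.012, -0.047, 0.999, 0.011]
contact_force: [-0.6, 0.1, -0.5]
finger_gap: -0.0
finger_force: 0.0
```

Emit:
apply_moves --pt "0 0 0 1 0" --pt "0 0 0 2 0" --pt "0 0 0 3 0" --pt "0 0 0 4 0" --pt "0 0 0 5 0"

```text
t: 57.25
eef_pos: [531.1, 120.5, 108.2]
tool_rot: [0.014, -0.047, 0.999, 0.012]
contact_force: [-3.1, -1.3, 14.4]
finger_gap: -0.1
finger_force: 7.5
```

Emit:
apply_moves --pt "0 0 0 -40 0" --pt "0 0 0 -85 0" --pt "0 45 -20 -130 0" --pt "0 90 -60 -140 0" --pt "0 130 -100 -140 0"

```text
t: 57.75
eef_pos: [427.1, 28.1, 241.1]
tool_rot: [0.014, -0.048, 0.999, 0.011]
contact_force: [0.7, -0.6, 0.9]
finger_gap: 0.2
finger_force: 0.0
```

Emit:
apply_moves --pt "0 0 -45 0 0" --pt "0 0 -90 0 0" --pt "0 0 -135 0 0" --pt "0 0 -180 0 0" --pt "0 0 -180 0 0"

```text
t: 58.25
eef_pos: [444.6, -155.0, 234.5]
tool_rot: [0.012, -0.045, 0.999, 0.011]
contact_force: [-0.7, 1.2, -0.5]
finger_gap: -0.1
finger_force: 0.0
```

```bash
python3 - <<'E'
from h import *
a=save('top','t20.png');b=save('scene','s20.png')
print(lidfit('scene'),lidfit('top'))
H=dict(cup=85,scrubber=34,denture_case=44,soap_dish=38,bath_brush=34,nail_brush=31,glasses_case=36,pill_box=25,hearing_charger=38,glucose_meter=18,oximeter=34,latch=128)
for k,z in H.items():
    for n in('top','scene'):
        for r in arm.regions_of(k,n)[:1]: print(k,n,round(r['p'],2),r['point'],rect(r['mask'],n,z))
A,B=a[190:232,275:315].astype(int),cv2.imread('pics/t0.png')[190:232,275:315,::-1].astype(int);print('latch patch diff',np.abs(A-B).mean().round(1))
E
```

```text
(np.float64(0.0), np.float64(0.9265132469541675), 0.91) (np.float64(0.02), np.float64(0.9235705950991832), 0.86)
cup top 0.61 [443.2, 165.2] (683, -405, 93, 74, -26.8)
cup scene 0.59 [181.4, 200.7] (733, -357, 193, 65, 51.9)
scrubber top 0.95 [375.3, 159.6] (714, -172, 122, 60, -74.2)
scrubber scene 0.59 [237.3, 237.2] (743, -141, 90, 73, -75.3)
denture_case top 0.61 [423.3, 266.3] (330, -346, 90, 79, 31.4)
denture_case scene 0.53 [258.7, 168.5] (371, -327, 135, 74, 33.8)
soap_dish top 0.72 [201.2, 178.8] (620, 455, 118, 84, 8.0)
soap_dish scene 0.92 [448.0, 286.9] (666, 467, 129, 82, 8.3)
bath_brush top 0.58 [216.3, 261.6] (317, 345, 210, 50, 73.0)
bath_brush scene 0.82 [452.7, 222.4] (351, 360, 207, 87, 69.6)
nail_brush top 0.66 [443.4, 163.3] (702, -416, 100, 75, -59.7)
nail_brush scene 0.82 [294.5, 188.6] (422, -133, 111, 82, -87.9)
glasses_case scene 0.69 [179.4, 202.2] (679, -419, 198, 69, 54.5)
pill_box top 0.36 [291.5, 188.1] (583, 129, 298, 257, -84.6)
hearing_charger scene 0.65 [257.9, 167.8] (361, -333, 151, 79, 33.7)
glucose_meter scene 0.72 [454.2, 222.4] (326, 357, 215, 87, 66.9)
latch top 0.63 [290.8, 207.5] (496, 119, 85, 30, 1.9)
latch scene 0.67 [350.5, 200.6] (538, 135, 54, 43, 49.6)
latch patch diff 10.5
```

```bash
python3 -c "
from h import *
print(arm.job_done())"
```

```text
the job is handed in; nothing more can be done
None
```

The job is handed in: the spectacle case, hearing-aid charger and pill box are in the case, the lid is shut, the latch is clamped down and the shower things are where they were. After I placed the pill box the cameras never showed it, so I confirmed it only by touch (40 mm wide, top at the right height). No glucose meter or oximeter was lying out.

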